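Stand up a slide case and draw its cassette

ROBOT

A 6-joint arm with a two-finger parallel gripper is mounted at the origin on a cart in front of the work surface, level with it; the furniture and walls round the work are solid. World frame = base frame: x ahead of the robot, y to its left, z up, the work surface at z = 0. Lengths are in mm, angles in rad, forces in N, time in s.
With the tool pointing down it reaches from about 350 to 975 mm from the base axis. Payload 7.1 kg.
Tool frame: the origin (TCP) lies at the very end of the fingers, on their centre line; the grasp point (between the pads) lies 19 mm behind it; y points along the fingers, x is the direction in which the jaws open and shut, and the axes are right-handed (so a half turn about y gives the same grasp; the last joint's range is limited). The gripper opens to 88 mm and grips with 3 to 60 N. Pads are 20 mm wide; open, the fingers measure 115 mm over their backs; the gripper's body (75 mm by 178 mm) begins 61 mm behind the grasp point.
Start: joints at [1.275, 0.423, 1.63, -0, 1.089, -0.019], TCP at [170.768, 601.201, 185.075] pointing down, gripper open.
Joint ranges: [-3, 3], [-0.9, 2.11], [0.09, 2.58], [-1.31, 4.45], [0.11, 2.69], [-2.54, 2.54]. Speed limits (rad/s): [2.39, 2.39, 3.01, 3.14, 3.14, 3.14].

INTERFACE

Orientations are given as a rotation vector (axis times angle).
In Python, from workcell import ctrl gives the robot as it stands. The module is installed in compiled form; this text tells all that it offers.
- The arm moves only by the tool jog_arm, never from a script. Its argument "steps" is a list of rows, each an object with "turn": the turn, a rotation vector about the world's x, y, z scaled (see below), a list of three; "dp": the shift along the world's x, y, z scaled (see below), a list of three; "claw": the opening, from 0 (shut) to 1 (fully open). In form: [{"turn": [wx, wy, wz], "dp": [x, y, z], "claw": claw}, ...]. A call has 1 to 12 rows; each row is the pose to reach, as a shift and turn from the pose measured when the call began, turning the shorter way round; what a row does not reach only later rows make up. The controller multiplies each number of a shift by 80 mm and each number of a turn by pi rad. A row lasts 1/12 s, in which the tool goes at most 41.7 mm and 7.16 degrees, less where a joint would pass 70% of its speed; a pose out of reach is approached as far as the arm can. A call with a number of a shift or a turn outside -1 to 1 is refused whole. A call with a gripper value outside its range is refused whole. The fingers move at their own pace and stop on an object; the grip force is fixed at half the most. Time passes only in rows, so rows that repeat a pose let the fingers close. It gives the time, the measured TCP pose, the force and the opening at its end, in the units of the state.
- ctrl.get_obs(): the state, without advancing time (a new reading comes with each control period).
- ctrl.get_image(name): name is "scene" or "top" or "wrist"; returns a dict with "img" (384x512x3 uint8, red, green, blue), "range_z" (384x512 float32, mm along the optical axis (not along the pixel's ray), 0 where there is no reading), "fovy" (degrees; the focal length in pixels is half the picture's height over the tangent of half this angle, whatever the lens; pixels are square), "cx", "cy" (the principal point, pixels), "camera_from_world" (4x4, takes a point from world to camera coordinates); the wrist camera has in their place "hand_eye" (4x4, takes a point from camera to tool coordinates, whose origin is the TCP and whose axes are the tool frame's). Camera axes: x right, y down, z forward; pixel columns grow to the right and rows downward; lengths in mm; the calibration is good to about 2 mm. A picture is of the moment at which its call begins: read the wrist's pose just before it.
- ctrl.close_job(): hands the job in, once; it reports no verdict.
The state is a dict: "t": time; "qpos": joint angles; "qvel": joint speeds; "joint_torque": joint torques, N m; "ee_pos": TCP position; "orientation": TCP orientation; "ft_force": force on the tool from outside, world axes, zero at the start; "moment": the same for the moment, N m; "width": finger opening in mm.
Only numpy, scipy, OpenCV 4.12 (cv2) and the standard library are available. Lean on these libraries where they do the work, as an engineer would, in place of code of your own. Each camera call takes 0.05 s, during which the arm holds its last target.

TASK

The slide transport case is lying on its back on the bench: stand it upright on its foot with the cassette still clicked in, and let go of it so that it stands by itself. Then pinch the two side catches of the cassette together, lift the cassette straight up and right out of the case, and finish while still holding it upright in the air by its squeezed catches, its underside well clear (at least 3 cm) above the mouth of the case, which stays standing on the bench. The slides sit loose in the cassette, so do not draw it out while the case is lying or leaning, and do not disturb the bottles and the beaker beside the work.

Things in the scene. Friction and masses are not known exactly. Their poses are not given: they have to be found in the camera images.
- slide_case: Grey flat box, open at one end (mouth), weighted foot plate at the other: 84 mm foot to mouth, 59 wide, 34 deep, clear front window. Loose, 0.6 kg with cassette; starts lying on its back. Grip its side walls across the width. Origin: middle of the back face, 42 mm from foot underside and from mouth. x: foot to mouth (level at start, up when it stands), y: width, z: back to front (up at start).
- case_mouth (a point): Centre of the case's mouth, in the plane of its rim; 84 mm above the bench when the case stands. Same axes as the case.
- case_foot (a point): Centre of the underside of the case's foot, on the bench when it stands. The foot is 10 mm thick, 59 wide, 50 deep: flush with the back, 16 mm proud in front. Centre of mass about 25 mm above it and 21 mm from the back, so tipped up by more than some 55 degrees about the foot's back edge the case goes on to stand by itself. Same axes as the case.
- cassette: White cassette with five glass slides (part of it), about 0.13 kg, seated in the case with 1.5 mm of play, held only by its catches; 48 mm wide and 24 deep at its base. The slides stand 5 mm and its two catch tabs 30 mm out of the mouth. Origin: middle of its underside, on the case's inner floor, 10 mm above the foot underside. Same axes as the case: x up through it, y across the catches.
- catch_grip (a point): Point midway between the two ribbed finger tabs, 16 mm beyond the mouth, 90 mm above the cassette's underside. The tabs stand at its +y and -y: 19 mm wide along z, reaching from 1 to 30 mm beyond the mouth, 54 to 57 mm over their outer faces at rest, about 38 mm when squeezed home. The case's rim below them is 59 mm wide: fingertips coming down must stop above it. Same axes as the cassette.
- catch_left (a joint): Spring catch on the cassette's +y side, rad: 0 = sprung out, hook caught in a window of the case's side wall (locked); about 0.095 = squeezed fully in; hook clear of the wall from about 0.065. A full squeeze takes about 6 N at the tab; it springs back when let go.
- catch_right (a joint): The same catch on the -y side, mirrored.
- reagent: Clear dropper bottle with a red cap, 36 mm across, 84 mm tall, standing to the right of the work; leave alone. Origin at its underside.
- small_beaker: Clear beaker, 44 mm across, 58 mm tall, standing to the left of the work; leave alone. Origin at its underside.
- vial: Small white-capped sample bottle, 25 mm across, 48 mm tall, standing to the right, nearer the robot; leave alone. Origin at its underside.
There are look-alikes about, which are no part of the job. Leave any green or yellow look-alike of the slide_case alone.

How it is judged (in metres and radians):
On the way, in this order (a step that is already met when the one before it is completed fails the run):
1. the case stands upright on its foot by itself, let go, with the cassette still locked in it (angle between slide_case's own x axis and vertical below 0.06 rad and height (world z) of case_foot below 0.004 m and angular speed of slide_case below 0.2 rad/s and contact force between the fingers and slide_case below 0.1 N and x of cassette in the frame of case_foot below 0.014 m and value of joint each of catch_left, catch_right below 0.03 rad), for 0.2 s.
2. both catches are squeezed in together while the case stands and the cassette is still down in it (value of joint each of catch_left, catch_right above 0.06 rad and angle between slide_case's own x axis and vertical below 0.15 rad and x of cassette in the frame of slide_case below -0.02 m), for 0.05 s.
At the end, for the whole second after the job is handed in: The fingers hold the cassette still in the air by its two squeezed catches, upright within 11 degrees, its underside at least 28 mm above the mouth of the case and touching nothing of it; the case stands on its foot on the bench, upright within 3.4 degrees, at rest and untouched (x of cassette in the frame of case_foot above 0.112 m and height (world z) of cassette above 0.112 m and angle between cassette's own x axis and vertical below 0.2 rad and linear speed of cassette below 0.03 m/s and value of joint each of catch_left, catch_right above 0.05 rad and contact force between the fingers and cassette above 1 N and contact force between cassette and slide_case below 0.05 N and angle between slide_case's own x axis and vertical below 0.06 rad and height (world z) of case_foot below 0.004 m and contact force between the arm and slide_case below 0.1 N and linear speed of slide_case below 0.02 m/s); the arm keeps its last pose, push and grip.
It fails at once if the cassette is drawn while the case lies or leans more than 20 degrees (x of cassette in the frame of slide_case above -0.012 m and angle between slide_case's own x axis and vertical above 0.35 rad).
It fails at once if a bottle or the beaker beside the work is pushed by more than 3 cm (distance of any of reagent, small_beaker, vial from where it was at the start of the episode above 0.03 m).
It also fails if it takes over 48 s, if anything falls off the work surface, if the arm or the gripper's body presses on something with over 40 N, if the wrist force passes 120 N, or if a joint passes its speed limit or range.

## Working session

There is one attempt and no reset: what is moved stays moved. The work goes in short steps, Python scripts to look and compute and a tool call to move; the robot and the scene stay as the last step left them, time stands still between calls to the robot, and variables do not carry over. Pictures are saved under pics/ and viewed, and the job is handed in when it is done.

Besides the shell and the picture viewer there is one more tool, called after "Call:" as name(argument=value, ...) on one line, values as JSON. jog_arm: Moves the arm, as the interface text tells. Its arguments: {"type":"object","properties":{"steps":{"type":"array","items":{"type":"object","properties":{"turn":{"type":"array","items":{"type":"number"}},"dp":{"type":"array","items":{"type":"number"}},"claw":{"type":"number"}}}}},"required":["steps"]}

```bash
mkdir -p pics; cat > h.py <<'E'
import numpy as np, cv2
from workcell import ctrl
def snap(n,fn):
    o=ctrl.get_obs(); d=ctrl.get_image(n)
    cv2.imwrite('pics/'+fn+'.png',cv2.cvtColor(d['img'],cv2.COLOR_RGB2BGR)); 
    d['obs']={k:np.array(v) for k,v in o.items()}
    np.savez('pics/'+fn+'.npz',**{k:v for k,v in d.items() if k!='obs'},ee=o['ee_pos'],ori=o['orientation'])
    return o,d
E
python3 - <<'E'
from h import *
for n in ['scene','top','wrist']:
    o,d=snap(n,n+'0'); print(n,d['fovy'],d['cx'],d['cy'],d['range_z'].min(),d['range_z'].max())
    print(np.round(d.get('camera_from_world',d.get('hand_eye')),3))
print(o)
E
```

```text
scene 53.78816715711063 256.19243939893795 186.78798871351123 0.0 2252.9504
[[ 7.59000e-01 -6.50000e-01 -1.70000e-02 -3.52354e+02]
 [-3.65000e-01 -4.05000e-01 -8.38000e-01  2.20874e+02]
 [ 5.39000e-01  6.43000e-01 -5.45000e-01  6.47592e+02]
 [ 0.00000e+00  0.00000e+00  0.00000e+00  1.00000e+00]]
top 49.39027573067278 255.2075493426215 201.16801087018717 0.0 2146.2654
[[ 2.70000e-02 -1.00000e+00 -2.00000e-03 -4.33000e+01]
 [-9.71000e-01 -2.60000e-02 -2.36000e-01  4.90065e+02]
 [ 2.36000e-01  9.00000e-03 -9.72000e-01  1.04535e+03]
 [ 0.00000e+00  0.00000e+00  0.00000e+00  1.00000e+00]]
wrist 68.75442770090453 255.06228905840626 190.45404605600297 0.0 1388.6825
[[ 1.00000e+00  1.00000e-03  1.00000e-03 -8.55000e-01]
 [-1.00000e-03 -2.40000e-01  9.71000e-01 -1.98892e+02]
 [ 1.00000e-03 -9.71000e-01 -2.40000e-01  6.47750e+01]
 [ 0.00000e+00  0.00000e+00  0.00000e+00  1.00000e+00]]
{'t': 0.1, 'qpos': array([ 1.27501651e+00,  4.23784135e-01,  1.63060312e+00, -1.39902421e-05,
        1.08862374e+00, -1.90094738e-02]), 'qvel': array([-0.00123603, -0.0008074 , -0.00222208,  0.00013037, -0.0012047 ,
        0.00027845]), 'joint_torque': array([-6.54602518e-04, -5.45617425e+01, -2.74325842e+01,  6.45496161e-02,
        1.88434089e-02, -2.31149994e-05]), 'ee_pos': array([170.60248217, 600.68014218, 184.37127967]), 'orientation': array([-1.32837078, -1.00211439,  1.00401207]), 'ft_force': array([-0.63224937, -0.86565988,  0.69748325]), 'moment': array([-0.01659331, -0.06656454,  0.01498441]), 'width': 87.81579546239539}
```

View pics/scene0.png

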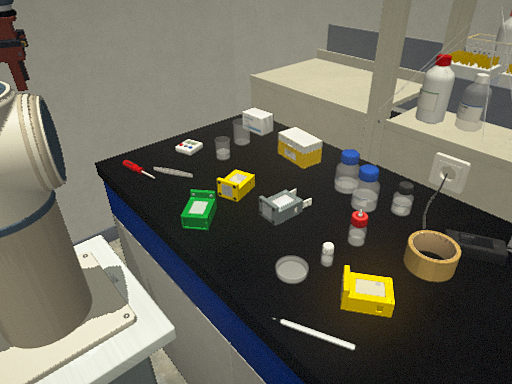

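View pics/top0.png

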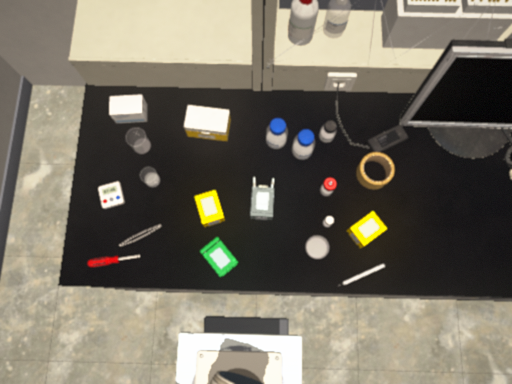

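View pics/wrist0.png

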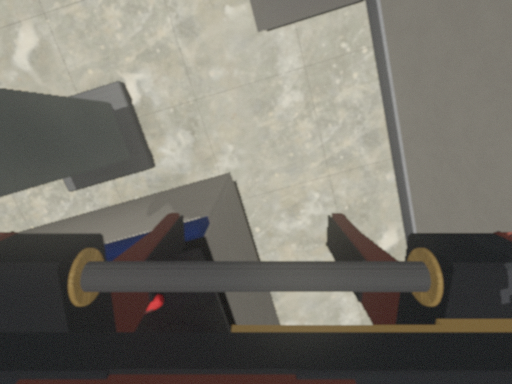

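```bash
python3 - <<'E'
from h import *
d=np.load('pics/top0.npz')
im=cv2.cvtColor(d['img'],cv2.COLOR_RGB2BGR)
cv2.imwrite('pics/topc.png',cv2.resize(im[165:245,185:345],None,fx=5,fy=5,interpolation=cv2.INTER_CUBIC))
f=192/np.tan(np.radians(d['fovy']/2)); M=d['camera_from_world']; Mi=np.linalg.inv(M)
R=d['range_z']
v,u=np.mgrid[:384,:512]
P=np.stack([(u-d['cx'])/f*R,(v-d['cy'])/f*R,R,np.ones_like(R)],-1)@Mi.T
P=P[...,:3]
for (a,b) in [(262,200),(262,215),(253,182),(272,182),(230,250),(209,208),(329,184),(328,220),(150,177),(139,140)]:
    print((a,b),R[b,a],P[b,a].round(1))
# bench height
m=(R>0)&(abs(P[...,2])<6); print('bench z',np.median(P[...,2][m]))
E
```

```text
(262, 200) 1130.2849 [500.8 -48.1  33.6]
(262, 215) 1107.8534 [456.8 -49.   46. ]
(253, 182) 1174.485 [559.9 -21.8   2.7]
(272, 182) 1156.8529 [556.4 -74.7  19.5]
(230, 250) 1131.3418 [367.1  35.    0.9]
(209, 208) 1128.0801 [475.4  94.5  31. ]
(329, 184) 1100.1844 [ 539.4 -223.3   72.4]
(328, 220) 1101.7604 [ 447.5 -223.4   48.5]
(150, 177) 1161.1404 [561.8 264.7  19.5]
(139, 140) 1204.6943 [677.1 310.6   3. ]
bench z -0.8389527530441683
```

View pics/topc.png

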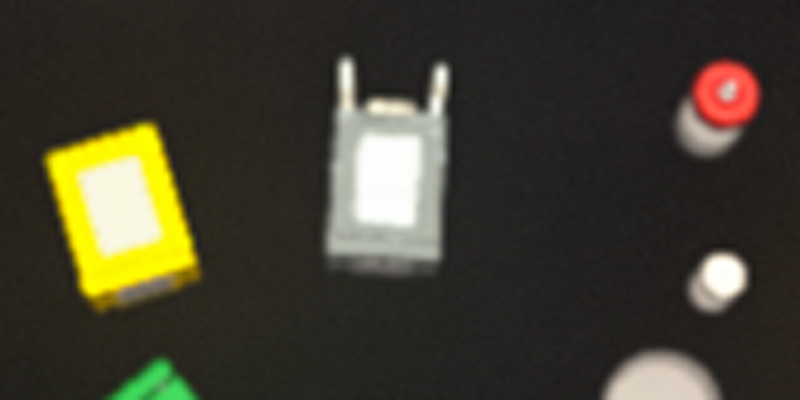

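```bash
cat >> h.py <<'E'
from scipy.spatial.transform import Rotation as Ro
def cloud(d):
    f=192/np.tan(np.radians(float(d['fovy'])/2)); R=d['range_z']
    v,u=np.mgrid[:384,:512]
    P=np.stack([(u-d['cx'])/f*R,(v-d['cy'])/f*R,R,np.ones_like(R)],-1)
    if 'camera_from_world' in d: M=np.linalg.inv(d['camera_from_world'])
    else:
        T=np.eye(4);T[:3,:3]=Ro.from_rotvec(d['ori']).as_matrix();T[:3,3]=d['ee']; M=T@d['hand_eye']
    return (P@M.T)[...,:3]
E
python3 - <<'E'
from h import *
for n in ['top0','scene0']:
    d=np.load('pics/%s.npz'%n); P=cloud(d); R=d['range_z']
    m=(R>0)&(P[...,0]>400)&(P[...,0]<600)&(P[...,1]>-110)&(P[...,1]<15)&(P[...,2]>15)
    Q=P[m]; print(n,len(Q))
    lo=m&(P[...,2]>28)&(P[...,2]<38)&(P[...,0]<545)
    Q=P[lo]; print('face z',np.median(Q[:,2]),cv2.minAreaRect(Q[:,:2].astype(np.float32)), Q.min(0).round(),Q.max(0).round())
    hi=m&(P[...,2]>41); Q=P[hi]; print('foot rim',len(Q),Q.min(0).round(1),Q.max(0).round(1),cv2.minAreaRect(Q[:,:2].astype(np.float32)))
    g=d['img'].astype(int); 
print(Ro.from_rotvec(np.load('pics/top0.npz')['ori']).as_matrix().round(3))
E
```

```text
top0 730
face z 32.94933632799655 ((495.4136047363281, -48.891746520996094), (58.88639831542969, 85.81169128417969), 87.83800506591797) [452. -78.  28.] [539. -19.  38.]
foot rim 93 [452.3 -75.6  41.1] [464.9 -19.6  53.4] ((458.6576843261719, -47.576011657714844), (56.24941635131836, 11.484325408935547), 88.50086212158203)
scene0 938
face z 33.71745666066582 ((494.9239501953125, -50.153778076171875), (61.245513916015625, 85.45809936523438), 87.25859069824219) [452. -82.  28.] [539. -19.  38.]
foot rim 132 [451.5 -79.2  41.2] [465.9 -18.3  52.1] ((458.9640808105469, -48.83598327636719), (60.82504653930664, 12.379613876342773), 86.77569580078125)
[[ 0.273 -0.    -0.962]
 [ 0.962 -0.001  0.273]
 [-0.002 -1.     0.   ]]
```

Call:
jog_arm(steps=[{"dp": [0.3, -0.5, 0.1], "turn": [0, 0, 0], "claw": 1}, {"dp": [0.6, -1, 0.1], "turn": [0, 0, 0.03], "claw": 1}, {"dp": [0.6, -1, 0.1], "turn": [0, 0, 0.03], "claw": 1}])

```text
t: 0.4
ee_pos: [219.9, 516.5, 192.0]
orientation: [-1.292, -1.075, 1.08]
ft_force: [-0.4, 1.7, -0.6]
width: 87.7
```

Call:
jog_arm(steps=[{"dp": [0.3, -0.5, 0.1], "turn": [0, 0, 0], "claw": 1}, {"dp": [0.6, -1, 0.1], "turn": [0, 0, 0.02], "claw": 1}, {"dp": [0.6, -1, 0.1], "turn": [0, 0, 0.02], "claw": 1}])

```text
t: 0.65
ee_pos: [268.9, 433.0, 199.9]
orientation: [-1.266, -1.122, 1.129]
ft_force: [0.4, 0.0, -0.3]
width: 88.2
```

Call:
jog_arm(steps=[{"dp": [0.3, -0.5, 0.1], "turn": [0, 0, 0], "claw": 1}, {"dp": [0.6, -1, 0.1], "turn": [0, 0, 0.02], "claw": 1}, {"dp": [0.6, -1, 0.1], "turn": [0, 0, 0.02], "claw": 1}])

```text
t: 0.9
ee_pos: [318.1, 349.6, 208.0]
orientation: [-1.239, -1.169, 1.177]
ft_force: [0.3, 0.5, 0.3]
width: 87.9
```

Call:
jog_arm(steps=[{"dp": [0.3, -0.5, 0], "turn": [0, 0, 0], "claw": 1}, {"dp": [0.6, -1, 0], "turn": [0, 0, 0], "claw": 1}, {"dp": [0.6, -1, 0], "turn": [0, 0, 0], "claw": 1}])

```text
t: 1.15
ee_pos: [367.5, 266.3, 208.0]
orientation: [-1.241, -1.167, 1.175]
ft_force: [-0.1, -0.1, -0.1]
width: 87.8
```

Call:
jog_arm(steps=[{"dp": [0.3, -0.5, 0], "turn": [0, 0, 0], "claw": 1}, {"dp": [0.6, -1, 0], "turn": [0, 0, 0], "claw": 1}, {"dp": [0.6, -1, 0], "turn": [0, 0, 0], "claw": 1}])

```text
t: 1.4
ee_pos: [417.3, 183.2, 208.1]
orientation: [-1.243, -1.165, 1.174]
ft_force: [-0.2, 0.3, -0.1]
width: 87.8
```

Call:
jog_arm(steps=[{"dp": [0.3, -0.5, 0], "turn": [0, 0, 0], "claw": 1}, {"dp": [0.6, -1, 0], "turn": [0, 0, 0], "claw": 1}, {"dp": [0.6, -1, 0], "turn": [0, 0, 0], "claw": 1}])

```text
t: 1.65
ee_pos: [467.4, 99.9, 208.3]
orientation: [-1.246, -1.163, 1.171]
ft_force: [-0.6, 0.3, 1.2]
width: 87.9
```

```bash
python3 - <<'E'
from h import *
o=ctrl.get_obs(); print(o['t'],o['qpos'].round(4),o['ee_pos'],o['ft_force']); print(Ro.from_rotvec(o['orientation']).as_matrix().round(3))
E
```

```text
1.65 [ 0.1932  0.1746  1.9245 -0.012   1.0414 -1.3126] [467.43716656  99.90728728 208.34394944] [-0.64719696  0.28988671  1.15559942]
[[ 0.059  0.003 -0.998]
 [ 0.998 -0.01   0.059]
 [-0.01  -1.    -0.004]]
```

Call:
jog_arm(steps=[{"dp": [0.3, -0.5, 0], "turn": [0, 0.03, 0.005], "claw": 1}, {"dp": [0.5, -0.9, 0], "turn": [0, 0.065, 0.005], "claw": 1}, {"dp": [0.5, -0.93, 0], "turn": [0, 0.1, 0.005], "claw": 1}, {"dp": [0.5, -0.93, 0], "turn": [0, 0.11, 0.005], "claw": 1}])

```text
t: 1.98
ee_pos: [510.2, 23.0, 207.4]
orientation: [-0.985, -0.91, 1.334]
ft_force: [-0.5, -0.3, 0.3]
width: 88.3
```

```bash
python3 - <<'E'
from h import *
o=ctrl.get_obs(); print(o['t'],o['qpos'].round(4),o['ee_pos'],o['ft_force']); print(Ro.from_rotvec(o['orientation']).as_matrix().round(3))
E
```

```text
1.9833 [ 0.024   0.4269  1.6198 -0.0033  1.4419 -1.4998] [510.17110678  22.98099076 207.35603675] [-0.47449603 -0.28551017  0.28698704]
[[ 0.041 -0.34  -0.94 ]
 [ 0.999 -0.011  0.048]
 [-0.027 -0.94   0.339]]
```

```bash
cat >> h.py <<'E'
def case_R(th,yaw):  # tool orientation: jaw along case y, finger dir tilted back th from down
    y=np.array([-np.sin(yaw),np.cos(yaw),0]);fx=np.array([np.cos(yaw),np.sin(yaw),0])
    d=-np.sin(th)*fx-np.cos(th)*np.array([0,0,1]); return np.stack([y,d,np.cross(y,d)],1)
def cmd(pos,R):
    o=ctrl.get_obs(); R0=Ro.from_rotvec(o['orientation'])
    w=(Ro.from_matrix(R)*R0.inv()).as_rotvec()/np.pi
    print('t',o['t'],'dp',((np.array(pos)-o['ee_pos'])/80).round(3),'turn',w.round(4),'deg',np.linalg.norm(w)*180,'w',o['width'],'f',o['ft_force'].round(1),'q',o['qpos'].round(3))
E
python3 - <<'E'
from h import *
cmd([540,-50,105],case_R(np.radians(40),np.radians(-2.5)))
E
```

```text
t 1.9833 dp [ 0.373 -0.912 -1.279] turn [ 0.0133  0.1116 -0.0022] deg 20.235882700356882 w 88.32412819722619 f [-0.5 -0.3  0.3] q [ 0.024  0.427  1.62  -0.003  1.442 -1.5  ]
```

Call:
jog_arm(steps=[{"dp": [0.2, -0.5, -0.2], "turn": [0.004, 0.037, 0], "claw": 1}, {"dp": [0.37, -0.9, -0.5], "turn": [0.009, 0.075, -0.001], "claw": 1}, {"dp": [0.37, -0.91, -0.8], "turn": [0.013, 0.112, -0.002], "claw": 1}, {"dp": [0.37, -0.91, -0.8], "turn": [0.013, 0.112, -0.002], "claw": 1}])

```text
t: 2.32
ee_pos: [535.0, -51.8, 125.5]
orientation: [-0.667, -0.637, 1.426]
ft_force: [-2.8, 1.2, -5.4]
width: 88.2
```

```bash
python3 - <<'E'
from h import *
snap('top','top1'); snap('scene','scene1'); o,d=snap('wrist','wrist1')
cmd([540,-50,105],case_R(np.radians(40),np.radians(-2.5)))
D=[([1.275,.4238,1.6306,0,1.0886],[170.6,600.7,184.4]),([.1932,.1746,1.9245,0,1.0414],[467.4,99.9,208.3]),([.024,.4269,1.6198,0,1.4419],[510.2,23,207.4]),(o['qpos'],o['ee_pos'])]
A=[];b=[]
for q,p in D:
    a,c,e=q[1],q[1]+q[2],q[1]+q[2]+q[4]; s,C=np.sin,np.cos
    A+=[[1,0,s(a),s(c),C(c),s(e)],[0,1,C(a),C(c),-s(c),C(e)]]; b+=[np.hypot(p[0],p[1]),p[2]]
x,res,rk,sv=np.linalg.lstsq(np.array(A),np.array(b),rcond=None); print(x.round(1),(np.array(A)@x-b).round(1),sv)
E
```

```text
t 2.4667 dp [ 0.007 -0.005 -0.466] turn [ 0.0003 -0.001  -0.0001] deg 0.18569715277645923 w 87.68032456538613 f [0.1 0.4 2. ] q [-0.093  0.759  1.346 -0.033  1.737 -1.613]
[  1.1 313.8 562.9 484.7  79.2 347.1] [-0.  -0.   0.   0.1  0.  -0.  -0.  -0.1] [3.95756234 2.83957311 0.49363994 0.16715588 0.03992465 0.03618596]
```

View pics/scene1.png

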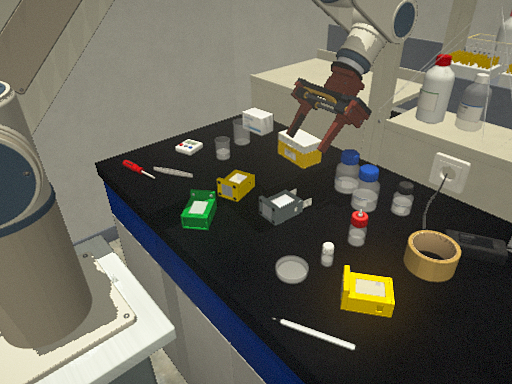

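View pics/wrist1.png

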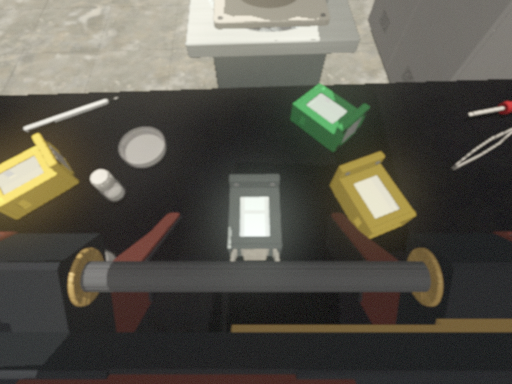

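```bash
cat >> h.py <<'E'
def ik(r,z,ang):  # ang: tool direction angle from up (pi=down); planar, q4=0
    h,L1,L2,a,d6=313.8,562.9,484.7,79.2,347.1
    wr,wz=r-1.1-d6*np.sin(ang),z-h-d6*np.cos(ang)
    D=np.hypot(wr,wz);Le=np.hypot(L2,a)
    c=(L1**2+Le**2-D**2)/(2*L1*Le)
    if abs(c)>1:return None
    q3=np.pi-np.arccos(c)   # relative to effective link
    q2=np.arctan2(wr,wz)-np.arctan2(Le*np.sin(q3),L1+Le*np.cos(q3))
    q3-=np.arctan2(a,L2)
    return np.array([q2,q3,ang-q2-q3])
E
python3 - <<'E'
from h import *
print(ik(np.hypot(535.3,51.6),125.6+16.6,np.radians(220)))
for th in [30,40,50]:
  for X in [500,550,600,650,700]:
    print(th,X,'final',ik(X,25,np.radians(90+th)).round(2),'flat',ik(X,10,np.radians(180+th)).round(2), 'down',ik(X,90,np.pi).round(2),ik(X,220,np.pi).round(2))
d=np.load('pics/wrist1.npz');P=cloud(d);R=d['range_z']
m=(R>0)&(P[...,0]>400)&(P[...,0]<545)&(P[...,1]>-110)&(P[...,1]<15)
lo=m&(P[...,2]>24)&(P[...,2]<42); Q=P[lo]; print(len(Q),np.median(Q[:,2]),cv2.minAreaRect(Q[:,:2].astype(np.float32)),Q.min(0),Q.max(0))
hi=m&(P[...,2]>42);Q=P[hi]; print(len(Q),np.median(Q[:,2]),cv2.minAreaRect(Q[:,:2].astype(np.float32)),Q.min(0),Q.max(0))
E
```

```text
[0.75198291 1.35795977 1.72978168]
30 500 final [ 1.05  2.56 -1.51] flat [0.78 1.6  1.29] down [0.39 1.97 0.79] [0.2  1.87 1.08]
30 550 final [ 0.95  2.47 -1.32] flat [0.83 1.47 1.36] down [0.45 1.86 0.83] [0.27 1.76 1.1 ]
30 600 final [ 0.89  2.38 -1.17] flat [0.89 1.34 1.44] down [0.51 1.75 0.88] [0.35 1.66 1.14]
30 650 final [ 0.85  2.28 -1.04] flat [0.95 1.19 1.52] down [0.57 1.63 0.94] [0.42 1.54 1.18]
30 700 final [ 0.84  2.18 -0.93] flat [1.02 1.03 1.61] down [0.64 1.51 1.  ] [0.5  1.42 1.22]
40 500 final [ 0.79  2.54 -1.06] flat [0.88 1.47 1.49] down [0.39 1.97 0.79] [0.2  1.87 1.08]
40 550 final [ 0.74  2.44 -0.91] flat [0.93 1.34 1.57] down [0.45 1.86 0.83] [0.27 1.76 1.1 ]
40 600 final [ 0.72  2.34 -0.79] flat [0.99 1.19 1.65] down [0.51 1.75 0.88] [0.35 1.66 1.14]
40 650 final [ 0.71  2.24 -0.68] flat [1.06 1.03 1.74] down [0.57 1.63 0.94] [0.42 1.54 1.18]
40 700 final [ 0.72  2.13 -0.59] flat [1.14 0.85 1.85] down [0.64 1.51 1.  ] [0.5  1.42 1.22]
50 500 final [ 0.59  2.47 -0.62] flat [0.98 1.35 1.68] down [0.39 1.97 0.79] [0.2  1.87 1.08]
50 550 final [ 0.59  2.36 -0.51] flat [1.04 1.2  1.77] down [0.45 1.86 0.83] [0.27 1.76 1.1 ]
50 600 final [ 0.6   2.26 -0.42] flat [1.11 1.05 1.86] down [0.51 1.75 0.88] [0.35 1.66 1.14]
50 650 final [ 0.62  2.16 -0.33] flat [1.18 0.87 1.96] down [0.57 1.63 0.94] [0.42 1.54 1.18]
50 700 final [ 0.65  2.05 -0.26] flat [1.28 0.65 2.09] down [0.64 1.51 1.  ] [0.5  1.42 1.22]
3415 32.80370958380547 ((503.0228271484375, -49.84320831298828), (58.99956512451172, 83.42591094970703), 88.06708526611328) [460.34942628 -80.35666805  24.02451537] [544.93877986 -19.14815472  41.99910936]
515 48.794667172401375 ((459.3581848144531, -48.590538024902344), (58.21813201904297, 12.180593490600586), 89.17958068847656) [453.03617505 -77.72091771  42.16885554] [465.74335182 -19.42262057  50.79495479]
```

```bash
python3 - <<'E'
from h import *
for ang in [155,150,145,140]:
  for X in [450,500,550,600,650]: print(ang,X,ik(X,25,np.radians(ang)).round(2),ik(X,40,np.radians(ang)).round(2))
E
```

```text
155 450 [ 0.43  2.41 -0.13] [ 0.38  2.41 -0.08]
155 500 [ 0.46  2.31 -0.06] [ 0.41  2.31 -0.01]
155 550 [0.49 2.21 0.01] [0.45 2.2  0.05]
155 600 [0.53 2.1  0.08] [0.49 2.1  0.11]
155 650 [0.57 1.99 0.14] [0.54 1.99 0.18]
150 450 [ 0.47  2.47 -0.32] [ 0.41  2.47 -0.26]
150 500 [ 0.48  2.37 -0.23] [ 0.44  2.36 -0.18]
150 550 [ 0.51  2.26 -0.15] [ 0.47  2.26 -0.11]
150 600 [ 0.54  2.16 -0.08] [ 0.5   2.16 -0.04]
150 650 [ 0.57  2.05 -0.01] [0.54 2.05 0.02]
145 450 [ 0.53  2.52 -0.52] [ 0.47  2.52 -0.46]
145 500 [ 0.53  2.42 -0.42] [ 0.48  2.42 -0.37]
145 550 [ 0.54  2.32 -0.33] [ 0.5   2.32 -0.28]
145 600 [ 0.56  2.21 -0.24] [ 0.52  2.21 -0.21]
145 650 [ 0.59  2.11 -0.17] [ 0.56  2.11 -0.13]
140 450 [ 0.62  2.57 -0.75] [ 0.56  2.57 -0.68]
140 500 [ 0.59  2.47 -0.62] [ 0.54  2.47 -0.56]
140 550 [ 0.59  2.36 -0.51] [ 0.54  2.37 -0.46]
140 600 [ 0.6   2.26 -0.42] [ 0.56  2.26 -0.38]
140 650 [ 0.62  2.16 -0.33] [ 0.58  2.16 -0.3 ]
```

```bash
python3 - <<'E'
from h import *
R=case_R(np.radians(47),np.radians(-2)); cmd([520,-50.3,56],R); cmd([472.6,-48.6,11],R)
E
```

```text
t 2.4667 dp [-0.243 -0.009 -1.078] turn [0.0018 0.0379 0.0027] deg 6.839871427158426 w 87.68032456538613 f [0.1 0.4 2. ] q [-0.093  0.759  1.346 -0.033  1.737 -1.613]
t 2.4667 dp [-0.835  0.012 -1.641] turn [0.0018 0.0379 0.0027] deg 6.839871427158426 w 87.68032456538613 f [0.1 0.4 2. ] q [-0.093  0.759  1.346 -0.033  1.737 -1.613]
```

Call:
jog_arm(steps=[{"dp": [-0.05, 0, -0.4], "turn": [0.001, 0.02, 0.002], "claw": 1}, {"dp": [-0.15, -0.01, -0.7], "turn": [0.002, 0.038, 0.003], "claw": 1}, {"dp": [-0.24, -0.01, -1], "turn": [0.002, 0.038, 0.003], "claw": 1}, {"dp": [-0.24, -0.01, -1], "turn": [0.002, 0.038, 0.003], "claw": 1}, {"dp": [-0.24, -0.01, -1], "turn": [0.002, 0.038, 0.003], "claw": 1}])

```text
t: 2.88
ee_pos: [521.7, -49.7, 66.8]
orientation: [-0.599, -0.58, 1.458]
ft_force: [-0.2, -0.1, 0.5]
width: 87.9
```

```bash
python3 - <<'E'
from h import *
o,d=snap('wrist','wrist2')
R=case_R(np.radians(47),np.radians(-2));  cmd([472.6,-48.6,11],R)
d=np.load('pics/wrist2.npz');P=cloud(d);R=d['range_z']
m=(R>0)&(P[...,0]>400)&(P[...,0]<538)&(P[...,1]>-110)&(P[...,1]<15)
lo=m&(P[...,2]>24)&(P[...,2]<42); Q=P[lo]; print(len(Q),np.median(Q[:,2]),cv2.minAreaRect(Q[:,:2].astype(np.float32)),Q.min(0),Q.max(0))
hi=m&(P[...,2]>42);Q=P[hi]; print(len(Q),np.median(Q[:,2]),cv2.minAreaRect(Q[:,:2].astype(np.float32)),Q.min(0),Q.max(0))
E
```

```text
t 2.9333 dp [-0.625  0.017 -0.703] turn [ 0.      0.0025 -0.0006] deg 0.47145214602415303 w 87.4774109103219 f [0.5 0.6 0.8] q [-0.09   0.897  1.331 -0.042  1.725 -1.617]
5322 32.83469580764309 ((499.9812927246094, -49.75931930541992), (59.413597106933594, 76.42510986328125), 87.6761703491211) [460.60410085 -80.82048209  24.02837508] [537.99860436 -19.16616625  41.98756625]
818 48.54892877740721 ((459.6357421875, -48.27686309814453), (58.706382751464844, 12.288365364074707), 88.24699401855469) [453.27205293 -77.69057207  42.00616801] [466.44009521 -18.81275799  50.74669209]
```

View pics/wrist2.png

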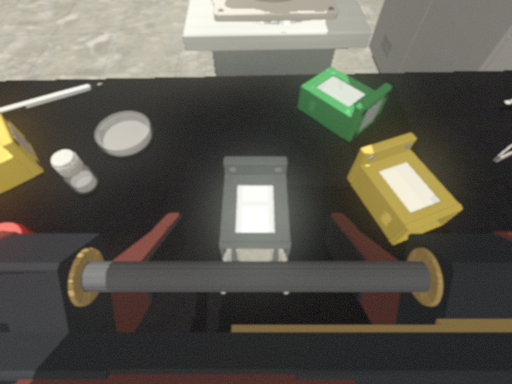

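Call:
jog_arm(steps=[{"dp": [-0.3, 0.01, -0.33], "turn": [0, 0.002, 0], "claw": 1}, {"dp": [-0.5, 0.01, -0.56], "turn": [0, 0.002, 0], "claw": 1}, {"dp": [-0.62, 0.01, -0.69], "turn": [0, 0.002, 0], "claw": 1}, {"dp": [-0.62, 0.01, -0.69], "turn": [0, 0.002, 0], "claw": 1}])

```text
t: 3.27
ee_pos: [472.7, -48.9, 14.4]
orientation: [-0.597, -0.578, 1.458]
ft_force: [-0.5, 0.1, -0.4]
width: 87.4
```

Call:
jog_arm(steps=[{"dp": [0, 0, 0], "turn": [0, 0, 0], "claw": 0.72}, {"dp": [0, 0, 0], "turn": [0, 0, 0], "claw": 0.5}, {"dp": [0, 0, 0], "turn": [0, 0, 0], "claw": 0.3}, {"dp": [0, 0, 0], "turn": [0, 0, 0], "claw": 0.3}, {"dp": [0, 0, 0], "turn": [0, 0, 0], "claw": 0.3}])

```text
t: 3.68
ee_pos: [473.7, -48.9, 15.1]
orientation: [-0.599, -0.579, 1.458]
ft_force: [-0.8, 0.2, 0.1]
width: 57.9
```

```bash
python3 - <<'E'
from h import *
snap('scene','scene3'); o,d=snap('wrist','wrist3')
R=case_R(np.radians(47),np.radians(-2));  cmd([472.6,-48.6,11],R)
E
python3 -c "
import cv2;a=cv2.imread('pics/scene3.png');cv2.imwrite('pics/s3c.png',cv2.resize(a[130:260,210:370],None,fx=4.5,fy=4.5))"
```

```text
t 3.7833 dp [-0.005  0.001 -0.051] turn [ 0.      0.0013 -0.0006] deg 0.2505777667426019 w 50.09233189279628 f [-0.8  3.5 10.3] q [-0.095  0.916  1.457 -0.045  1.584 -1.614]
```

View pics/s3c.png

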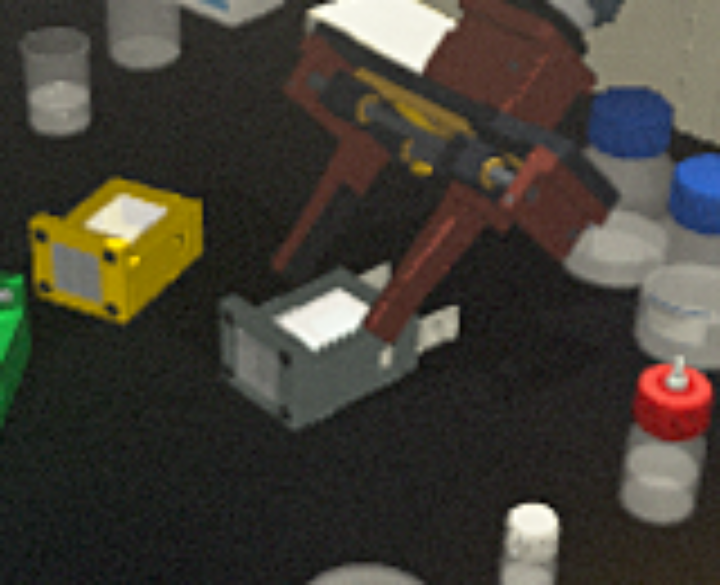

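```bash
python3 - <<'E'
from h import *
d=np.load('pics/scene3.npz'); f=192/np.tan(np.radians(float(d['fovy'])/2));M=d['camera_from_world']
print(d['ee'])
def pr(p):
    c=M[:3,:3]@p+M[:3,3]; return (c[0]/c[2]*f+d['cx']).round(1),(c[1]/c[2]*f+d['cy']).round(1), c[2].round(0)
R=Ro.from_rotvec(d['ori']).as_matrix()
for s in (-29,29):
  for b in (0,-19,-80): print(s,b,pr(d['ee']+R@np.array([s,b,0])))
print('foot corners',pr(np.array([453,-78,0])),pr(np.array([537,-81,34])))
P=cloud(d)
for u,v in [(295,202),(297,200),(293,203),(272,189),(275,186)]: print((u,v),P[v,u].round(1))
E
```

```text
[473.65869673 -48.94178958  15.05576313]
-29 0 (np.float64(281.8), np.float64(217.0), np.float64(844.0))
-29 -19 (np.float64(286.5), np.float64(209.9), np.float64(844.0))
-29 -80 (np.float64(301.7), np.float64(187.1), np.float64(844.0))
29 0 (np.float64(265.1), np.float64(205.3), np.float64(882.0))
29 -19 (np.float64(269.7), np.float64(198.5), np.float64(882.0))
29 -80 (np.float64(284.2), np.float64(176.8), np.float64(882.0))
foot corners (np.float64(275.3), np.float64(226.0), np.float64(841.0)) (np.float64(303.2), np.float64(199.5), np.float64(866.0))
(295, 202) [501.6 -88.8  48. ]
(297, 200) [507.7 -88.9  50.6]
(293, 203) [498.6 -85.7  45.1]
(272, 189) [497.2 -18.7  49.9]
(275, 186) [504.9 -20.6  55.8]
```

View pics/wrist3.png

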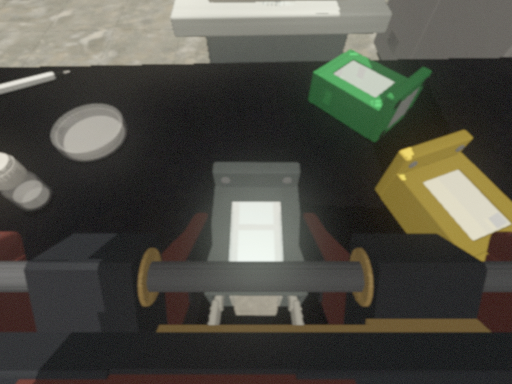

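```bash
python3 - <<'E'
from h import *
o,d=snap('scene','scene4'); o2,dt=snap('top','top4'); o,dw=snap('wrist','wrist4')
print(o['t'],o['width'],o['ee_pos'],o['ft_force'])
cv2.imwrite('pics/s4c.png',cv2.resize(cv2.cvtColor(d['img'],4)[130:260,210:370],None,fx=4.5,fy=4.5,interpolation=cv2.INTER_CUBIC))
z=np.load('pics/wrist4.npz'); 
f=192/np.tan(np.radians(float(z['fovy'])/2)); R=z['range_z']; v,u=np.mgrid[:384,:512]
P=(np.stack([(u-z['cx'])/f*R,(v-z['cy'])/f*R,R,np.ones_like(R)],-1)@z['hand_eye'].T)[...,:3]
im=z['img'].astype(int); red=(im[...,0]>im[...,1]*1.7)&(R>0)&(im[...,0]>50)&(v<330)&(v>190)
Q=P[red]; print(len(Q),Q.min(0).round(),Q.max(0).round())
Q=Q[np.argsort(Q[:,1])]; print(Q[-15:].round(1))
E
```

```text
3.8833 42.15918332982449 [472.7174524  -48.87936338  15.72064062] [-0.19485996  1.35345697 10.23749922]
1443 [ -77. -132.  -10.] [ 74. -99.  33.]
[[ -23.1 -112.2   -4.2]
 [ -23.4 -112.    -0.3]
 [  22.2 -111.1   -7.2]
 [ -23.2 -111.1   -6.9]
 [  22.  -110.4   -1.8]
 [ -23.  -110.1   -7.6]
 [  22.  -109.8   -6.1]
 [  21.7 -109.5   -6.3]
 [ -23.2 -108.3   -3. ]
 [ -23.4 -106.    -5.2]
 [ -23.2 -105.9   -8.4]
 [  22.  -105.4   -9.5]
 [  22.  -104.9   -7.2]
 [  21.8 -102.2   -8.9]
 [  22.   -99.2   -8.3]]
```

View pics/s4c.png

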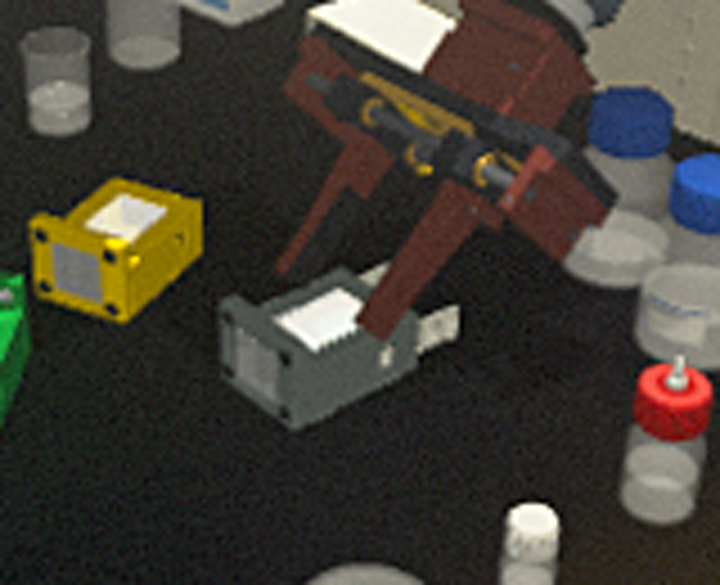

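View pics/wrist4.png

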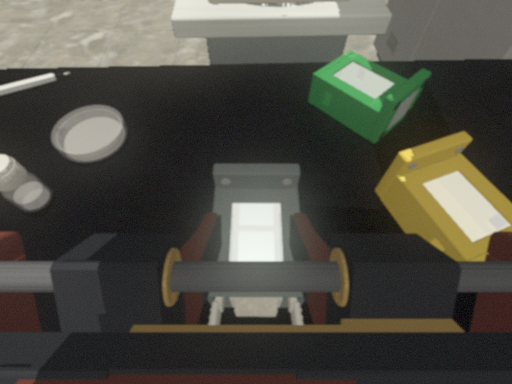

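```bash
python3 - <<'E'
from h import *
z=np.load('pics/wrist4.npz'); 
f=192/np.tan(np.radians(float(z['fovy'])/2)); R=z['range_z']; v,u=np.mgrid[:384,:512]
P=(np.stack([(u-z['cx'])/f*R,(v-z['cy'])/f*R,R,np.ones_like(R)],-1)@z['hand_eye'].T)[...,:3]
for a,b in [(208,222),(210,230),(205,240),(200,245),(304,222),(310,240),(200,230),(196,240),(210,250),(214,225)]: print((a,b),R[b,a],P[b,a].round(1),z['img'][b,a])
im=cv2.cvtColor(z['img'],4); cv2.imwrite('pics/w4c.png',cv2.resize(im[190:330,150:360],None,fx=3.8,fy=3.8,interpolation=cv2.INTER_CUBIC))
E
```

```text
(208, 222) 155.31047 [-26.9 -52.6  10.2] [86 71 64]
(210, 230) 141.91617 [-23.7 -66.2  11. ] [82 70 63]
(205, 240) 131.6888 [-24.4 -76.9  10.3] [86 71 63]
(200, 245) 126.2803 [-25.7 -82.4  10.3] [79 61 55]
(304, 222) 154.19072 [ 26.  -53.6  10.7] [83 71 65]
(310, 240) 130.81372 [ 24.7 -77.7  10.7] [83 69 63]
(200, 230) 142.43187 [-28.8 -65.7  10.8] [81 65 59]
(196, 240) 131.0853 [-28.5 -77.4  10.5] [74 54 50]
(210, 250) 128.47049 [-21.5 -81.    7.2] [62 66 63]
(214, 225) 152.53441 [-23.2 -55.6   9.6] [77 72 66]
```

View pics/w4c.png

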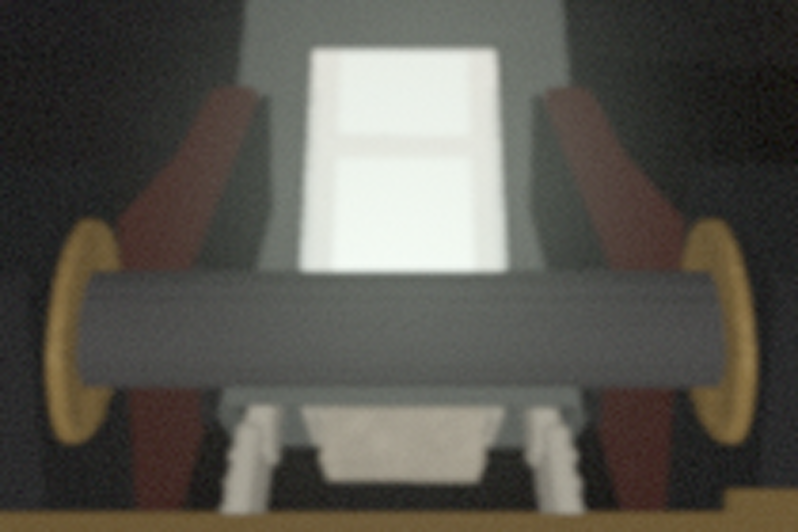

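```bash
python3 - <<'E'
from h import *
for n in ['wrist0','wrist1','wrist2','wrist4']:
    z=np.load('pics/%s.npz'%n); 
    f=192/np.tan(np.radians(float(z['fovy'])/2)); R=z['range_z']; v,u=np.mgrid[:384,:512]
    P=(np.stack([(u-z['cx'])/f*R,(v-z['cy'])/f*R,R,np.ones_like(R)],-1)@z['hand_eye'].T)[...,:3]
    m=(R>100)&(R<215)&(v<235)&(abs(P[...,0])<80)&(abs(P[...,2])<13)&(P[...,1]<5)
    Q=P[m]; Q=Q[np.argsort(Q[:,1])]; print(n,len(Q)); print(Q[-8::2].round(1))
z=np.load('pics/scene1.npz'); P=cloud(z); Rm=Ro.from_rotvec(np.load('pics/wrist1.npz')['ori']).as_matrix(); T=(P-np.load('pics/wrist1.npz')['ee'])@Rm
m=(z['range_z']>0)&(abs(T[...,0])<62)&(abs(T[...,2])<14)&(T[...,1]>-100)&(T[...,1]<20)
Q=T[m];print(np.sort(Q[:,1])[-10:].round(1))
E
```

```text
wrist0 1126
[[ 43.7 -37.    8.3]
 [-44.5 -36.9   9.4]
 [ 43.6 -36.6   1. ]
 [ 43.7 -36.4   0.2]]
wrist1 1121
[[ 43.5 -37.3   8. ]
 [ 43.3 -37.2   0.8]
 [ 43.5 -36.9  -0.6]
 [-44.8 -36.7  -1.5]]
wrist2 1119
[[-44.6 -37.1   1.3]
 [-48.3 -37.   10.3]
 [-44.8 -36.7  -0.9]
 [-50.3 -36.4  10. ]]
wrist4 3708
[[ 17.8 -11.   12.6]
 [-25.3 -10.9  12.5]
 [ 17.2 -10.5  12.5]
 [-29.6 -10.1  12.3]]
[-33.  -33.  -33.  -32.9 -32.8 -32.5 -32.5 -32.4 -32.3 -32.2]
```

```bash
python3 - <<'E'
from h import *
for th in (47,50):
 for xE in (453,500,550,600,650):
  out=[]
  for tau in range(50,85,1):
    t,h=np.radians(tau),np.radians(th)
    G=np.array([xE,2])+45*np.array([np.cos(t),np.sin(t)])+24*np.array([-np.sin(t),np.cos(t)])
    T=G+56*np.array([np.sin(t-h),-np.cos(t-h)])
    q=ik(T[0],T[1],np.pi-(t-h))
    if q[2]>=.13: out=(tau,T.round(),q.round(2))
  print(th,xE,out)
E
```

```text
47 453 (62, array([467.,  -1.]), array([0.48, 2.26, 0.13]))
47 500 (64, array([515.,  -1.]), array([0.52, 2.19, 0.14]))
47 550 (66, array([565.,  -0.]), array([0.55, 2.11, 0.15]))
47 600 (69, array([615.,   1.]), array([0.59, 2.04, 0.14]))
47 650 (71, array([665.,   1.]), array([0.63, 1.95, 0.15]))
50 453 (65, array([465.,  -1.]), array([0.48, 2.27, 0.13]))
50 500 (67, array([512.,  -1.]), array([0.51, 2.19, 0.14]))
50 550 (69, array([562.,  -0.]), array([0.55, 2.11, 0.15]))
50 600 (72, array([612.,   0.]), array([0.59, 2.04, 0.13]))
50 650 (74, array([662.,   1.]), array([0.62, 1.96, 0.14]))
```

Call:
jog_arm(steps=[{"dp": [0.36, 0, 0.34], "turn": [0, 0, 0], "claw": 0.5}, {"dp": [0.5, 0, 0.5], "turn": [0, 0, 0], "claw": 1}, {"dp": [0.5, 0, 0.5], "turn": [0, 0, 0], "claw": 1}, {"dp": [0.5, 0, 0.5], "turn": [0, 0, 0], "claw": 1}, {"dp": [0.5, 0, 0.5], "turn": [0, 0, 0], "claw": 1}, {"dp": [0.5, 0, 0.5], "turn": [0, 0, 0], "claw": 1}])

```text
t: 4.43
ee_pos: [510.9, -48.8, 54.7]
orientation: [-0.594, -0.574, 1.459]
ft_force: [0.3, -0.4, -0.2]
width: 74.0
```

```bash
python3 - <<'E'
from h import *
o,d=snap('wrist','wrist5'); o2,_=snap('top','top5')
z=np.load('pics/wrist5.npz');P=cloud(z);R=z['range_z']
m=(R>0)&(P[...,0]>400)&(P[...,0]<530)&(P[...,1]>-110)&(P[...,1]<15)
for lo,hi in((24,40),(42,60)):
    Q=P[m&(P[...,2]>lo)&(P[...,2]<hi)]; print(len(Q),np.median(Q[:,2]),cv2.minAreaRect(Q[:,:2].astype(np.float32)),Q.min(0),Q.max(0))
# width mid line per x slice
for x in range(470,525,10):
    Q=P[m&(P[...,2]>28)&(P[...,2]<38)&(abs(P[...,0]-x)<5)]; print(x,Q[:,1].min().round(1),Q[:,1].max().round(1))
t=np.load('pics/top0.npz');PT=cloud(t)
for a,b in [(277,126),(303,138),(329,132),(329,184)]: print((a,b),PT[b,a].round())
R=case_R(np.radians(50),np.radians(-2)); G=np.array([498.2,-49.6,24]); cmd(G+56*R[:,1],R); cmd(G,R)
E
```

```text
5195 32.78549496950626 ((496.2184753417969, -49.68407440185547), (58.9612922668457, 69.33198547363281), 87.83129119873047) [460.4640316  -80.06594182  29.93845931] [529.99614977 -19.10909896  39.98570576]
935 48.598283780876585 ((459.4997863769531, -48.603275299072266), (58.652435302734375, 11.701218605041504), 87.99324798583984) [453.14504807 -77.7958999   42.0560512 ] [466.1472381  -19.15872264  50.95822608]
470 -78.0 -19.3
480 -78.5 -19.7
490 -78.9 -20.0
500 -79.2 -20.4
510 -79.7 -20.9
520 -80.1 -21.0
(277, 126) [687. -83. 102.]
(303, 138) [ 654. -151.  103.]
(329, 132) [ 689. -227.   66.]
(329, 184) [ 539. -223.   72.]
t 4.5333 dp [-0.699  0.01  -0.837] turn [ 0.0006  0.0166 -0.0007] deg 2.990336521711893 w 81.8192957786183 f [ 0.1 -0.6 -0.7] q [-0.09   0.905  1.357 -0.042  1.7   -1.615]
t 4.5333 dp [-0.163 -0.009 -0.387] turn [ 0.0006  0.0166 -0.0007] deg 2.990336521711893 w 81.8192957786183 f [ 0.1 -0.6 -0.7] q [-0.09   0.905  1.357 -0.042  1.7   -1.615]
```

View pics/wrist5.png

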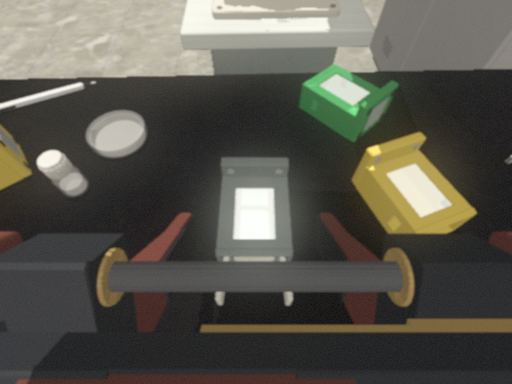

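Call:
jog_arm(steps=[{"dp": [-0.05, 0, -0.05], "turn": [0, 0.0166, 0], "claw": 1}, {"dp": [-0.25, 0, -0.3], "turn": [0.0006, 0.0166, -0.0007], "claw": 1}, {"dp": [-0.5, 0, -0.6], "turn": [0.0006, 0.0166, -0.0007], "claw": 1}, {"dp": [-0.7, 0.01, -0.83], "turn": [0.0006, 0.0166, -0.0007], "claw": 1}, {"dp": [-0.7, 0.01, -0.83], "turn": [0.0006, 0.0166, -0.0007], "claw": 1}, {"dp": [-0.7, 0.01, -0.83], "turn": [0.0006, 0.0166, -0.0007], "claw": 1}])

```text
t: 5.03
ee_pos: [454.0, -48.0, -11.7]
orientation: [-0.551, -0.532, 1.468]
ft_force: [-0.1, -0.7, 0.2]
width: 87.7
```

Call:
jog_arm(steps=[{"dp": [0, 0, 0], "turn": [0, 0, 0], "claw": 0.5}, {"dp": [0, 0, 0], "turn": [0, 0, 0], "claw": 0.5}, {"dp": [0, 0, 0], "turn": [0, 0, 0], "claw": 0.5}, {"dp": [0, 0, 0], "turn": [0, 0, 0], "claw": 0.5}])

```text
t: 5.37
ee_pos: [455.2, -48.1, -11.1]
orientation: [-0.552, -0.533, 1.468]
ft_force: [-0.2, 0.5, -0.2]
width: 64.5
```

```bash
python3 - <<'E'
from h import *
o,d=snap('scene','scene6')
cv2.imwrite('pics/s6c.png',cv2.resize(cv2.cvtColor(d['img'],4)[130:260,210:370],None,fx=4.5,fy=4.5,interpolation=cv2.INTER_CUBIC))
R=case_R(np.radians(50),np.radians(-2)); G=np.array([498.2,-49.6,24]); cmd(G+56*R[:,1],R)
E
```

```text
t 5.4167 dp [ 0.005 -0.001 -0.009] turn [-0.     -0.0005  0.0001] deg 0.0962468486793686 w 60.59383631177061 f [-0.9 -0.2  0.1] q [-0.096  0.973  1.457 -0.047  1.585 -1.61 ]
```

View pics/s6c.png

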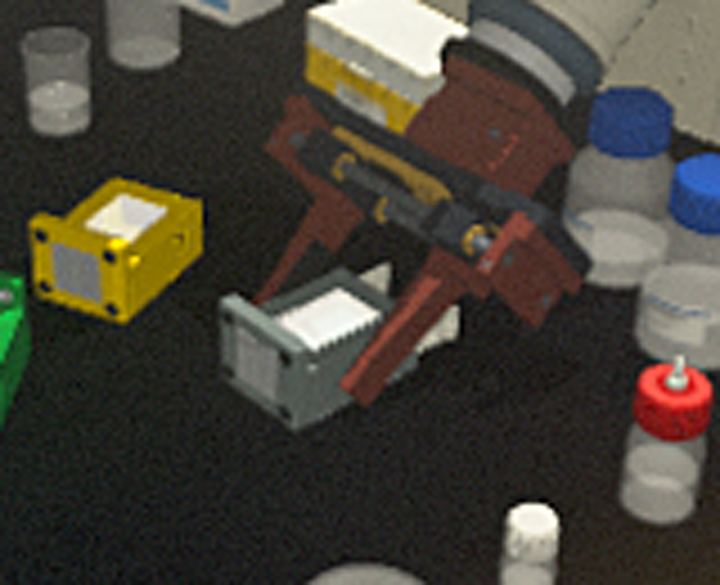

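Call:
jog_arm(steps=[{"dp": [0, 0, 0], "turn": [0, 0, 0], "claw": 0.4}, {"dp": [0, 0, 0], "turn": [0, 0, 0], "claw": 0.4}, {"dp": [0, 0, 0], "turn": [0, 0, 0], "claw": 0.4}])

```text
t: 5.67
ee_pos: [455.4, -48.0, -11.3]
orientation: [-0.553, -0.534, 1.468]
ft_force: [1.7, 0.5, -1.3]
width: 58.7
```

```bash
python3 - <<'E'
from h import *
o=ctrl.get_obs(); print(o['width'],o['ee_pos'],o['ft_force'])
yaw=np.radians(-2); fx=np.array([np.cos(yaw),np.sin(yaw),0]);yy=np.array([-np.sin(yaw),np.cos(yaw),0]);zz=np.array([0,0,1.])
def T(tau,E,z,th=np.radians(50)):
    t=np.radians(tau)
    g=45*np.array([np.cos(t),np.sin(t)])+24*np.array([-np.sin(t),np.cos(t)])+56*np.array([np.sin(t-th),-np.cos(t-th)])
    return fx*(E+g[0])+zz*(z+g[1])
T0=T(0,0,0)
for tau,E,z in [(0,0,6),(5,0,8),(10,0,8),(16,0,8),(22,5,8),(28,10,8),(34,16,8),(40,24,8),(46,32,8),(52,40,8),(57,48,8),(60,56,8),(64,80,6),(66,100,4),(69,107,3)]:
    r=T(tau,E,z)-T0; print(tau,E,z,(r/80).round(3),'turn',(-yy*np.radians(tau)/np.pi).round(4), 'q',ik(np.hypot(*(o['ee_pos']+r)[:2]),(o['ee_pos']+r)[2],np.radians(180+50-tau)).round(2))
E
```

```text
58.74502133611871 [455.41383451 -48.02009266 -11.2502971 ] [ 1.74047142  0.47117072 -1.30964968]
0 0 6 [0.    0.    0.075] turn [-0. -0. -0.] q [0.96 1.46 1.59]
5 0 8 [ 0.013 -0.     0.103] turn [-0.001  -0.0278 -0.    ] q [0.91 1.51 1.5 ]
10 0 8 [ 0.026 -0.001  0.107] turn [-0.0019 -0.0555 -0.    ] q [0.86 1.57 1.41]
16 0 8 [ 0.04  -0.001  0.113] turn [-0.0031 -0.0888 -0.    ] q [0.8  1.64 1.29]
22 5 8 [ 0.117 -0.004  0.121] turn [-0.0043 -0.1221 -0.    ] q [0.74 1.71 1.18]
28 10 8 [ 0.192 -0.007  0.13 ] turn [-0.0054 -0.1555 -0.    ] q [0.69 1.77 1.06]
34 16 8 [ 0.279 -0.01   0.14 ] turn [-0.0066 -0.1888 -0.    ] q [0.64 1.83 0.94]
40 24 8 [ 0.39  -0.014  0.152] turn [-0.0078 -0.2221 -0.    ] q [0.6  1.89 0.82]
46 32 8 [ 0.5   -0.017  0.165] turn [-0.0089 -0.2554 -0.    ] q [0.57 1.95 0.69]
52 40 8 [ 0.608 -0.021  0.178] turn [-0.0101 -0.2887 -0.    ] q [0.54 2.01 0.56]
57 48 8 [ 0.713 -0.025  0.19 ] turn [-0.0111 -0.3165 -0.    ] q [0.52 2.06 0.44]
60 56 8 [ 0.816 -0.029  0.198] turn [-0.0116 -0.3331 -0.    ] q [0.52 2.08 0.37]
64 80 6 [ 1.119 -0.039  0.183] turn [-0.0124 -0.3553 -0.    ] q [0.53 2.08 0.28]
66 100 4 [ 1.371 -0.048  0.163] turn [-0.0128 -0.3664 -0.    ] q [0.55 2.06 0.25]
69 107 3 [ 1.46  -0.051  0.158] turn [-0.0134 -0.3831 -0.    ] q [0.55 2.08 0.17]
```

Call:
jog_arm(steps=[{"dp": [0, 0, 0.12], "turn": [0, 0, 0], "claw": 0.3}, {"dp": [0.01, 0, 0.14], "turn": [-0.001, -0.028, 0], "claw": 0.3}, {"dp": [0.03, 0, 0.14], "turn": [-0.002, -0.056, 0], "claw": 0.3}, {"dp": [0.04, 0, 0.14], "turn": [-0.003, -0.089, 0], "claw": 0.3}, {"dp": [0.12, 0, 0.14], "turn": [-0.0043, -0.122, 0], "claw": 0.3}, {"dp": [0.19, -0.007, 0.15], "turn": [-0.0054, -0.155, 0], "claw": 0.3}, {"dp": [0.28, -0.01, 0.16], "turn": [-0.0066, -0.189, 0], "claw": 0.3}, {"dp": [0.39, -0.014, 0.17], "turn": [-0.0078, -0.222, 0], "claw": 0.3}, {"dp": [0.5, -0.017, 0.18], "turn": [-0.0089, -0.255, 0], "claw": 0.3}, {"dp": [0.61, -0.02, 0.19], "turn": [-0.01, -0.289, 0], "claw": 0.3}, {"dp": [0.71, -0.025, 0.2], "turn": [-0.011, -0.316, 0], "claw": 0.3}, {"dp": [0.82, -0.03, 0.21], "turn": [-0.0116, -0.333, 0], "claw": 0.3}])

```text
t: 6.67
ee_pos: [518.2, -50.2, 6.0]
orientation: [-1.354, -1.308, 1.098]
ft_force: [0.2, 0.6, -6.0]
width: 58.7
```

```bash
python3 - <<'E'
from h import *
o,d=snap('scene','scene7')
o,dt=snap('top','top7')
cv2.imwrite('pics/s7c.png',cv2.resize(cv2.cvtColor(d['img'],4)[110:260,210:370],None,fx=4,fy=4,interpolation=cv2.INTER_CUBIC))
print(Ro.from_rotvec(o['orientation']).as_matrix().round(3)); 
R=case_R(np.radians(50-69),np.radians(-2)); cmd([572,-52,1.5],R)
E
```

```text
[[ 0.035  0.174 -0.984]
 [ 0.999 -0.006  0.034]
 [ 0.    -0.985 -0.175]]
t 6.7667 dp [ 0.667 -0.022 -0.052] turn [-0.002  -0.0511  0.0001] deg 9.199920318268788 w 58.754372630796844 f [-0.3 -0.7 -5.4] q [-0.131  0.514  2.083  0.046  0.375 -1.707]
```

View pics/s7c.png

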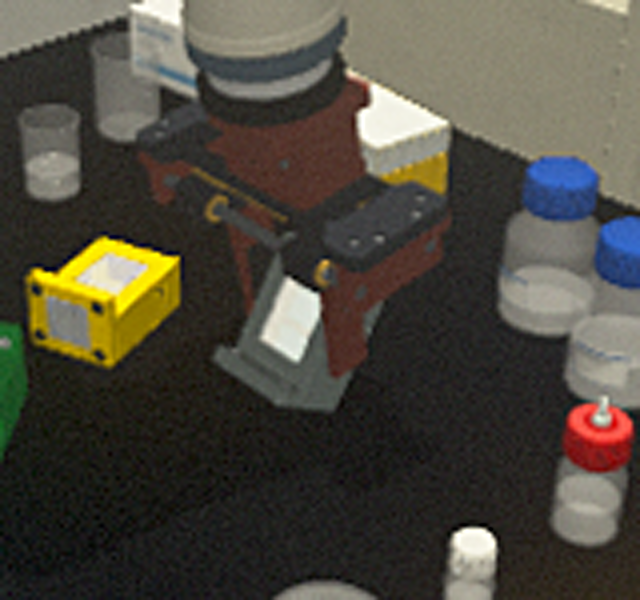

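Call:
jog_arm(steps=[{"dp": [0.2, -0.005, 0], "turn": [-0.0005, -0.012, 0], "claw": 0.3}, {"dp": [0.4, -0.01, 0], "turn": [-0.001, -0.025, 0], "claw": 0.3}, {"dp": [0.67, -0.02, -0.02], "turn": [-0.0015, -0.038, 0], "claw": 0.3}, {"dp": [0.67, -0.02, -0.04], "turn": [-0.002, -0.051, 0], "claw": 0.3}, {"dp": [0.67, -0.02, -0.05], "turn": [-0.002, -0.056, 0], "claw": 0.3}, {"dp": [0.67, -0.02, -0.05], "turn": [-0.002, -0.056, 0], "claw": 0.3}, {"dp": [0.67, -0.02, -0.05], "turn": [-0.002, -0.056, 0], "claw": 0.3}])

```text
t: 7.35
ee_pos: [571.7, -51.5, 1.2]
orientation: [-1.477, -1.428, 1.004]
ft_force: [1.4, 1.0, -5.2]
width: 58.6
```

```bash
python3 - <<'E'
from h import *
o,d=snap('scene','scene8')
o,dt=snap('top','top8')
cv2.imwrite('pics/s8c.png',cv2.resize(cv2.cvtColor(d['img'],4)[110:260,210:370],None,fx=4,fy=4,interpolation=cv2.INTER_CUBIC))
print(Ro.from_rotvec(o['orientation']).as_matrix().round(3)); 
R=case_R(np.radians(50-70),np.radians(-2)); cmd([572,-52,1.5],R)
E
```

```text
[[ 0.035  0.338 -0.94 ]
 [ 0.999 -0.011  0.033]
 [ 0.001 -0.941 -0.338]]
t 7.45 dp [-0.009 -0.003 -0.003] turn [-0.0003 -0.0009 -0.0001] deg 0.16989357057017293 w 58.57099553394647 f [-0.4 -0.1 -5.3] q [-0.131  0.552  2.095  0.219  0.154 -1.877]
```

View pics/s8c.png

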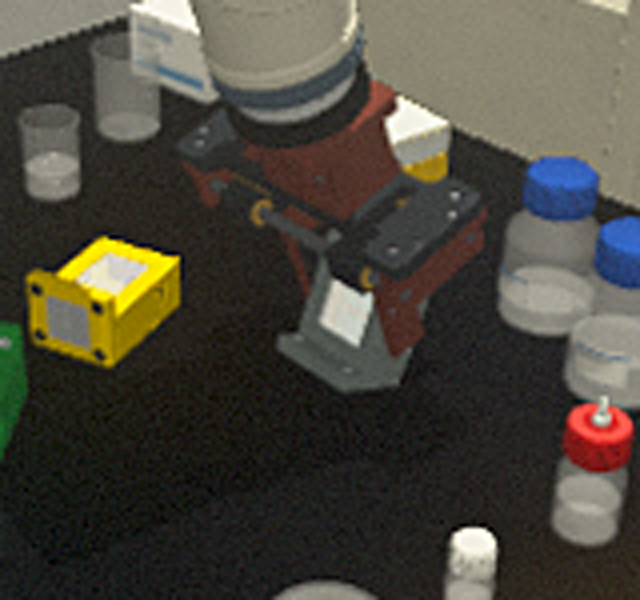

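Call:
jog_arm(steps=[{"dp": [0, 0, -0.03], "turn": [0, 0, 0], "claw": 0.3}, {"dp": [0, 0, -0.03], "turn": [0, 0, 0], "claw": 0.3}, {"dp": [0, 0, -0.03], "turn": [0, 0, 0], "claw": 0.3}])

```text
t: 7.7
ee_pos: [572.9, -51.7, -0.6]
orientation: [-1.479, -1.43, 1.003]
ft_force: [-0.1, 0.9, -4.8]
width: 59.0
```

Call:
jog_arm(steps=[{"dp": [0, 0, -0.025], "turn": [0, 0, 0], "claw": 0.3}, {"dp": [0, 0, -0.025], "turn": [0, 0, 0], "claw": 0.3}, {"dp": [0, 0, -0.025], "turn": [0, 0, 0], "claw": 0.3}])

```text
t: 7.95
ee_pos: [573.1, -51.7, -2.5]
orientation: [-1.479, -1.43, 1.003]
ft_force: [0.5, 0.2, -5.2]
width: 59.2
```

Call:
jog_arm(steps=[{"dp": [0, 0, -0.03], "turn": [0, 0, 0], "claw": 0.3}, {"dp": [0, 0, -0.03], "turn": [0, 0, 0], "claw": 0.3}, {"dp": [0, 0, -0.03], "turn": [0, 0, 0], "claw": 0.3}])

```text
t: 8.2
ee_pos: [574.2, -51.7, -3.3]
orientation: [-1.482, -1.432, 1.002]
ft_force: [-6.1, 2.6, 15.1]
width: 58.6
```

Call:
jog_arm(steps=[{"dp": [0, 0, -0.03], "turn": [0, 0, 0], "claw": 0.3}, {"dp": [0, 0, -0.03], "turn": [0, 0, 0], "claw": 0.3}, {"dp": [0, 0, -0.03], "turn": [0, 0, 0], "claw": 0.3}])

```text
t: 8.45
ee_pos: [575.3, -51.7, -3.5]
orientation: [-1.484, -1.434, 1.0]
ft_force: [-8.9, 1.6, 22.7]
width: 58.5
```

Call:
jog_arm(steps=[{"dp": [0, 0, 0.01], "turn": [0, 0, 0], "claw": 0.3}, {"dp": [0, 0, 0.01], "turn": [0, 0, 0], "claw": 1}, {"dp": [0, 0, 0.01], "turn": [0, 0, 0], "claw": 1}, {"dp": [0, 0, 0.01], "turn": [0, 0, 0], "claw": 1}, {"dp": [0, 0, 0.01], "turn": [0, 0, 0], "claw": 1}, {"dp": [0, 0, 0.01], "turn": [0, 0, 0], "claw": 1}, {"dp": [0, 0, 0.01], "turn": [0, 0, 0], "claw": 1}])

```text
t: 9.03
ee_pos: [575.3, -51.8, -2.9]
orientation: [-1.484, -1.434, 1.0]
ft_force: [-0.0, -0.1, -0.2]
width: 87.9
```

```bash
python3 - <<'E'
from h import *
o,d=snap('scene','scene9')
o,dt=snap('top','top9')
cv2.imwrite('pics/s9c.png',cv2.resize(cv2.cvtColor(d['img'],4)[110:260,210:370],None,fx=4,fy=4,interpolation=cv2.INTER_CUBIC))
print(o['t'],o['width'],o['ee_pos'],o['ft_force'])
E
```

```text
9.0833 87.60217590176512 [575.22194093 -51.72099867  -2.89643329] [-0.33789834  0.01746312 -0.33608318]
```

View pics/s9c.png

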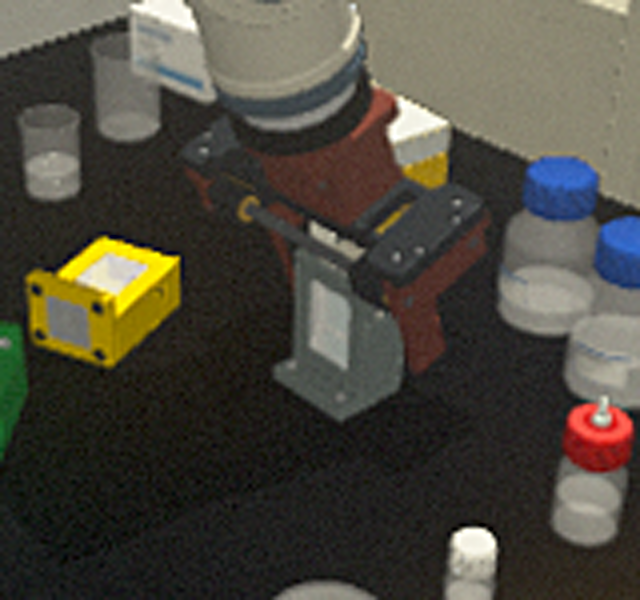

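Call:
jog_arm(steps=[{"dp": [-0.05, 0.003, 0.15], "turn": [0, 0, 0], "claw": 1}, {"dp": [-0.15, 0.005, 0.45], "turn": [0, 0, 0], "claw": 1}, {"dp": [-0.33, 0.01, 0.95], "turn": [0, 0, 0], "claw": 1}, {"dp": [-0.33, 0.01, 0.95], "turn": [0, 0, 0], "claw": 1}])

```text
t: 9.47
ee_pos: [549.8, -51.2, 78.3]
orientation: [-1.489, -1.438, 0.997]
ft_force: [0.8, 0.3, 0.6]
width: 87.7
```

Call:
jog_arm(steps=[{"dp": [-0.1, 0.003, 0.4], "turn": [0, 0, 0], "claw": 1}, {"dp": [-0.3, 0.01, 0.9], "turn": [0, 0, 0], "claw": 1}, {"dp": [-0.33, 0.01, 1], "turn": [0, 0.02, 0], "claw": 1}, {"dp": [-0.33, 0.01, 1], "turn": [0, 0.05, 0], "claw": 1}])

```text
t: 9.8
ee_pos: [522.1, -50.6, 161.3]
orientation: [-1.38, -1.326, 1.089]
ft_force: [1.2, 0.1, -0.7]
width: 87.7
```

```bash
python3 - <<'E'
from h import *
o,d=snap('scene','scene10')
o,dt=snap('top','top10'); o,dt=snap('wrist','wrist10')
cv2.imwrite('pics/s10c.png',cv2.resize(cv2.cvtColor(d['img'],4)[110:260,210:370],None,fx=4,fy=4,interpolation=cv2.INTER_CUBIC))
print(o['t'],o['width'],o['ee_pos'],o['ft_force'])
E
```

```text
9.9 88.07301315354962 [527.39338067 -50.72482471 160.5940861 ] [ 0.71138627 -0.69861266 -0.36057477]
```

View pics/s10c.png

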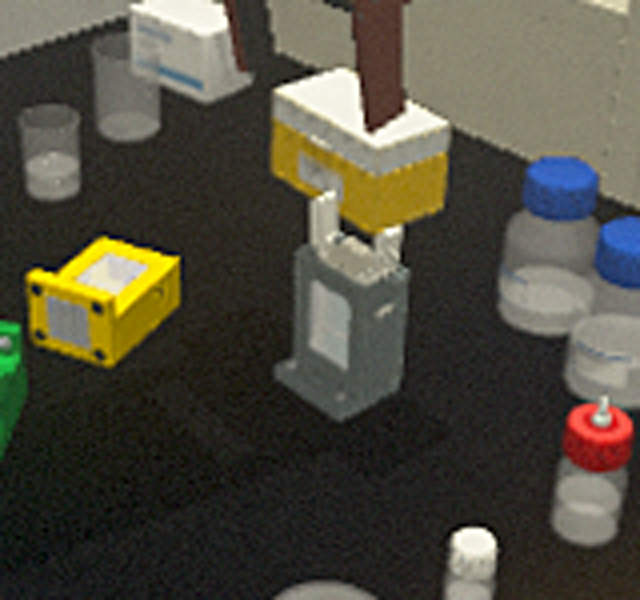

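View pics/wrist10.png

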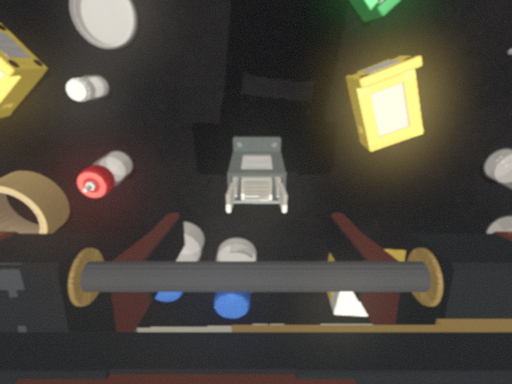

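```bash
python3 - <<'E'
from h import *
for n in ['wrist10','top10','scene10']:
    z=np.load('pics/%s.npz'%n);P=cloud(z);R=z['range_z']
    b=(R>0)&(P[...,0]>470)&(P[...,0]<590)&(P[...,1]>-100)&(P[...,1]<5)
    print(n)
    for lo,hi in ((98,122),(76,92),(55,76),(5,18)):
        Q=P[b&(P[...,2]>lo)&(P[...,2]<hi)]
        if len(Q)>5: print(lo,len(Q),Q.min(0).round(1),Q.max(0).round(1),cv2.minAreaRect(Q[:,:2].astype(np.float32)))
    Q=P[b&(P[...,2]>98)&(P[...,2]<122)]
    for s in (1,-1):
        q=Q[(Q[:,1]+52)*s>0]; print(' tab',len(q),np.median(q,0).round(1),q.min(0).round(1),q.max(0).round(1))
E
```

```text
wrist10
98 293 [536.2 -79.1  98. ] [556.8 -22.4 114.3] ((546.525634765625, -51.008445739746094), (56.657859802246094, 19.090456008911133), 88.21155548095703)
76 1410 [527.1 -80.1  76. ] [563.1 -20.6  91.9] ((545.3885498046875, -50.48444366455078), (59.31773376464844, 35.01302719116211), 88.09449768066406)
55 547 [527.2 -79.7  55. ] [560.4 -20.8  75.9] ((543.8161010742188, -50.72575759887695), (58.85201644897461, 31.781295776367188), 88.09745788574219)
5 757 [511.8 -79.3   5. ] [530.2 -20.3  18. ] ((520.8375854492188, -49.70042037963867), (58.936527252197266, 17.02040672302246), 87.87354278564453)
 tab 147 [545.  -25.6 111.9] [537.8 -28.1  98. ] [556.8 -22.4 114.3]
 tab 146 [543.3 -76.  111.7] [536.2 -79.1  98.1] [554.9 -73.6 114.1]
top10
  return _methods._mean(a, axis=axis, dtype=dtype,
  ret = um.true_divide(
Traceback (most recent call last):
ValueError: zero-size array to reduction operation minimum which has no identity
```

```bash
python3 - <<'E'
from h import *
R=case_R(0,np.radians(-1.95)); cmd([546.5,-51,130],R)
E
```

```text
t 9.95 dp [ 0.263 -0.008 -0.36 ] turn [ 0.0041  0.0655 -0.0004] deg 11.81597159082543 w 87.73707193652524 f [-1.1  0.3 -0.6] q [-0.127  0.225  2.018  0.021  0.693 -1.68 ]
```

Call:
jog_arm(steps=[{"dp": [0.13, 0, 0], "turn": [0.002, 0.033, 0], "claw": 1}, {"dp": [0.26, -0.008, -0.2], "turn": [0.004, 0.0655, 0], "claw": 1}, {"dp": [0.26, -0.008, -0.36], "turn": [0.004, 0.0655, 0], "claw": 1}, {"dp": [0.26, -0.008, -0.36], "turn": [0.004, 0.0655, 0], "claw": 1}, {"dp": [0.26, -0.008, -0.36], "turn": [0.004, 0.0655, 0], "claw": 1}])

```text
t: 10.37
ee_pos: [543.8, -50.6, 127.4]
orientation: [-1.221, -1.183, 1.186]
ft_force: [-0.7, -0.1, 1.2]
width: 87.9
```

```bash
python3 - <<'E'
from h import *
o,d=snap('wrist','wrist11')
R=case_R(0,np.radians(-1.95)); cmd([546.5,-51,53],R)
z=np.load('pics/wrist11.npz');P=cloud(z);R=z['range_z']
b=(R>0)&(P[...,0]>470)&(P[...,0]<590)&(P[...,1]>-100)&(P[...,1]<5)
for lo,hi in ((98,122),(76,92),(55,76),(5,18)):
    Q=P[b&(P[...,2]>lo)&(P[...,2]<hi)]
    if len(Q)>5: print(lo,len(Q),Q.min(0).round(1),Q.max(0).round(1),cv2.minAreaRect(Q[:,:2].astype(np.float32)))
E
```

```text
t 10.4167 dp [ 0.029 -0.003 -0.944] turn [-0.0002 -0.0007 -0.0004] deg 0.15026382055513002 w 87.88866253804288 f [-0.5  0.6  0.2] q [-1.150e-01  3.850e-01  1.845e+00  1.000e-03  9.130e-01 -1.654e+00]
98 384 [536.4 -79.1  98.1] [556.3 -22.6 115. ] ((546.3336181640625, -51.03694152832031), (56.53013610839844, 18.36018180847168), 88.12773895263672)
76 1757 [527.3 -80.   76.1] [562.9 -21.3  91.8] ((545.0262451171875, -50.90104675292969), (58.41584777832031, 34.11184310913086), 88.12621307373047)
55 410 [527.4 -79.2  55. ] [560.2 -21.4  76. ] ((543.9385375976562, -50.75634765625), (57.87493133544922, 31.285497665405273), 88.1736068725586)
5 780 [511.8 -79.3   5.2] [530.  -20.8  18. ] ((520.7943115234375, -49.87616729736328), (58.41755676269531, 16.379220962524414), 88.0296630859375)
```

View pics/wrist11.png

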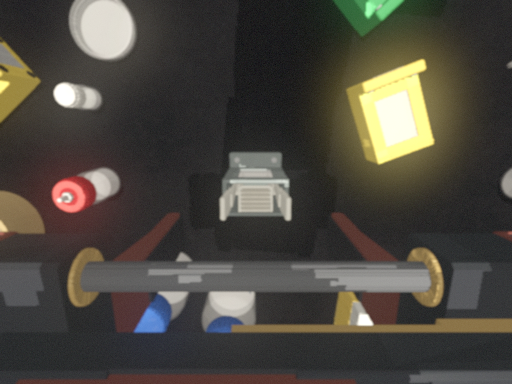

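Call:
jog_arm(steps=[{"dp": [0.03, -0.004, -0.2], "turn": [0, 0, 0], "claw": 1}, {"dp": [0.03, -0.004, -0.5], "turn": [0, 0, 0], "claw": 1}, {"dp": [0.03, -0.004, -0.75], "turn": [0, 0, 0], "claw": 1}, {"dp": [0.03, -0.004, -0.93], "turn": [0, 0, 0], "claw": 1}, {"dp": [0.03, -0.004, -0.93], "turn": [0, 0, 0], "claw": 1}, {"dp": [0.03, -0.004, -0.93], "turn": [0, 0, 0], "claw": 1}])

```text
t: 10.92
ee_pos: [545.6, -51.0, 54.4]
orientation: [-1.222, -1.184, 1.186]
ft_force: [-0.1, -0.8, 0.8]
width: 88.1
```

```bash
python3 - <<'E'
from h import *
o,d=snap('scene','scene12'); o,dw=snap('wrist','wrist12')
R=case_R(0,np.radians(-1.95)); cmd([546.5,-51,53],R)
cv2.imwrite('pics/s12c.png',cv2.resize(cv2.cvtColor(d['img'],4)[110:260,210:370],None,fx=4,fy=4,interpolation=cv2.INTER_CUBIC))
E
```

```text
t 11.0167 dp [-0.007  0.001 -0.031] turn [-0.0002  0.     -0.0004] deg 0.08445880395794109 w 87.63050562930704 f [ 1.  -0.2  0.6] q [-1.150e-01  5.000e-01  1.878e+00  1.000e-03  7.640e-01 -1.654e+00]
```

View pics/s12c.png

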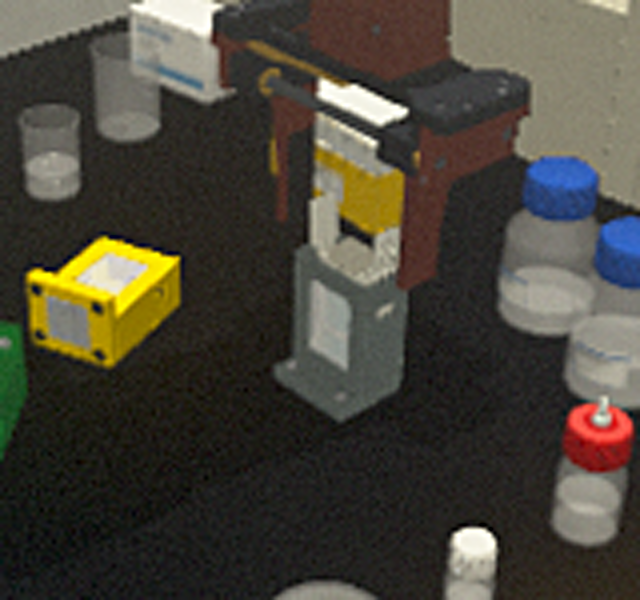

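View pics/wrist12.png

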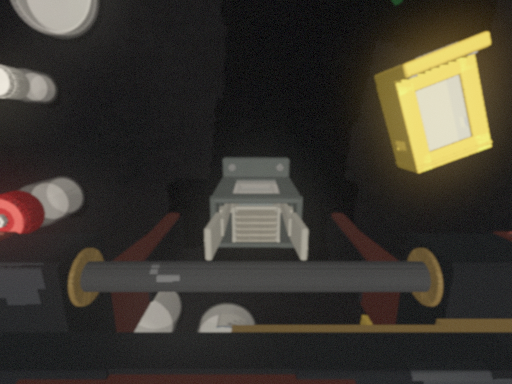

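```bash
python3 - <<'E'
from h import *
z=np.load('pics/scene12.npz');P=cloud(z);R=z['range_z'];im=z['img'].astype(int)
red=(im[...,0]>im[...,1]*1.35)&(R>0)&(P[...,0]>520)&(P[...,0]<575)
for s in (1,-1):
    m=red&((P[...,1]+51)*s>35)&((P[...,1]+51)*s<62)&(P[...,2]>80); q=P[m]; q=q[np.argsort(q[:,2])]; print(q[:8].round(1))
E
```

```text
[[537.3  -2.3  94.2]
 [537.9   1.7  95. ]
 [537.4  -5.5  95.5]
 [537.4  -2.1  96.7]
 [537.1   1.   98.3]
 [538.7  -0.7  98.3]
 [537.   -5.8  98.5]
 [536.   -6.8 101.9]]
[[ 533.9  -99.9   94.2]
 [ 536.7 -103.1   94.6]
 [ 534.6  -96.2   94.8]
 [ 550.5 -105.1   94.8]
 [ 542.3 -103.8   95.1]
 [ 533.8 -102.8   95.6]
 [ 554.1 -104.7   95.7]
 [ 539.6 -103.3   96. ]]
```

Call:
jog_arm(steps=[{"dp": [0, 0, -0.03], "turn": [0, 0, 0], "claw": 0.75}, {"dp": [0, 0, -0.03], "turn": [0, 0, 0], "claw": 0.65}, {"dp": [0, 0, -0.03], "turn": [0, 0, 0], "claw": 0.6}, {"dp": [0, 0, -0.03], "turn": [0, 0, 0], "claw": 0.55}, {"dp": [0, 0, -0.03], "turn": [0, 0, 0], "claw": 0.5}, {"dp": [0, 0, -0.03], "turn": [0, 0, 0], "claw": 0.45}, {"dp": [0, 0, -0.03], "turn": [0, 0, 0], "claw": 0.35}, {"dp": [0, 0, -0.03], "turn": [0, 0, 0], "claw": 0.3}, {"dp": [0, 0, -0.03], "turn": [0, 0, 0], "claw": 0.3}, {"dp": [0, 0, -0.03], "turn": [0, 0, 0], "claw": 0.3}])

```text
t: 11.85
ee_pos: [547.3, -51.0, 53.3]
orientation: [-1.224, -1.186, 1.184]
ft_force: [-1.3, 1.5, 5.0]
width: 37.4
```

```bash
python3 - <<'E'
from h import *
o,d=snap('scene','scene13'); o,dw=snap('wrist','wrist13')
R=case_R(0,np.radians(-1.95)); cmd([546.5,-51,53],R)
cv2.imwrite('pics/s13c.png',cv2.resize(cv2.cvtColor(d['img'],4)[110:260,210:370],None,fx=4,fy=4,interpolation=cv2.INTER_CUBIC))
E
```

```text
t 11.95 dp [-0.011  0.    -0.004] turn [-0.0002  0.0002 -0.0004] deg 0.08804453744901705 w 37.09991829661403 f [-0.2  0.8  5.6] q [-1.150e-01  5.040e-01  1.878e+00  1.000e-03  7.590e-01 -1.654e+00]
```

View pics/s13c.png

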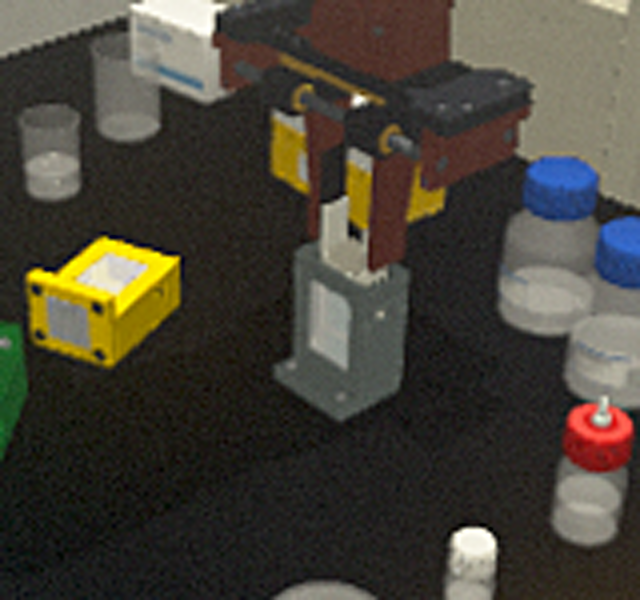

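View pics/wrist13.png

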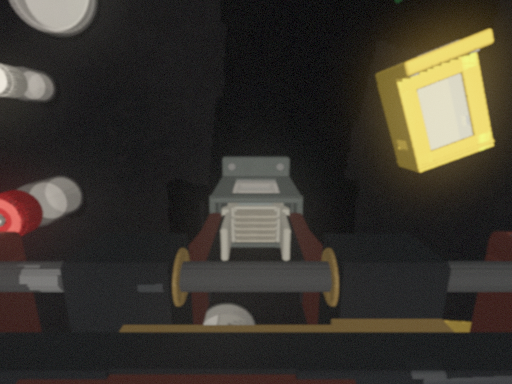

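Call:
jog_arm(steps=[{"dp": [0, 0, 0.03], "turn": [0, 0, 0], "claw": 0.3}, {"dp": [0, 0, 0.07], "turn": [0, 0, 0], "claw": 0.3}, {"dp": [0, 0, 0.12], "turn": [0, 0, 0], "claw": 0.3}, {"dp": [0, 0, 0.18], "turn": [0, 0, 0], "claw": 0.3}, {"dp": [0, 0, 0.25], "turn": [0, 0, 0], "claw": 0.3}, {"dp": [0, 0, 0.25], "turn": [0, 0, 0], "claw": 0.3}])

```text
t: 12.45
ee_pos: [547.8, -51.1, 74.5]
orientation: [-1.225, -1.186, 1.184]
ft_force: [-1.8, 0.0, -0.8]
width: 37.3
```

```bash
python3 - <<'E'
from h import *
o,d=snap('scene','scene14')
R=case_R(0,np.radians(-1.95)); cmd([546.5,-51,53],R)
cv2.imwrite('pics/s14c.png',cv2.resize(cv2.cvtColor(d['img'],4)[110:260,210:370],None,fx=4,fy=4,interpolation=cv2.INTER_CUBIC))
E
```

```text
t 12.5 dp [-0.013  0.001 -0.263] turn [-0.0002  0.0004 -0.0004] deg 0.10830477211578385 w 37.48571065294717 f [ 0.1  0.  -0.9] q [-1.150e-01  4.700e-01  1.870e+00  1.000e-03  8.000e-01 -1.654e+00]
```

View pics/s14c.png

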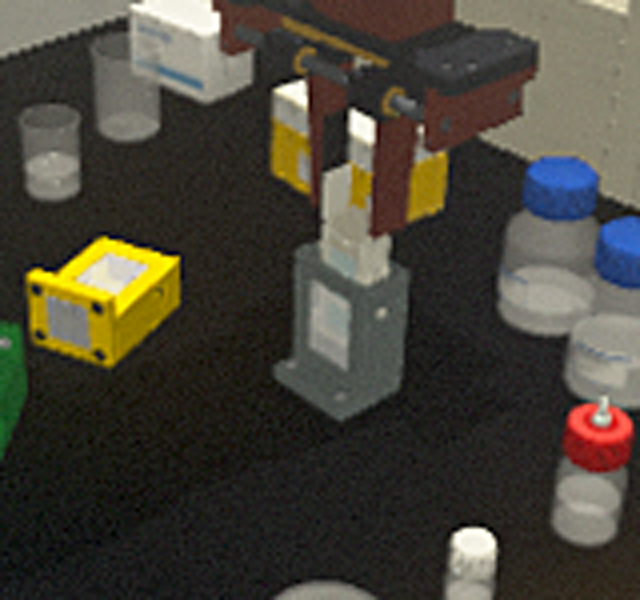

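Call:
jog_arm(steps=[{"dp": [-0.01, 0, 0.08], "turn": [0, 0, 0], "claw": 0.3}, {"dp": [-0.01, 0, 0.16], "turn": [0, 0, 0], "claw": 0.3}, {"dp": [-0.01, 0, 0.24], "turn": [0, 0, 0], "claw": 0.3}, {"dp": [-0.01, 0, 0.32], "turn": [0, 0, 0], "claw": 0.3}, {"dp": [-0.01, 0, 0.4], "turn": [0, 0, 0], "claw": 0.3}, {"dp": [-0.01, 0, 0.48], "turn": [0, 0, 0], "claw": 0.3}, {"dp": [-0.01, 0, 0.56], "turn": [0, 0, 0], "claw": 0.3}, {"dp": [-0.01, 0, 0.64], "turn": [0, 0, 0], "claw": 0.3}, {"dp": [-0.01, 0, 0.72], "turn": [0, 0, 0], "claw": 0.3}, {"dp": [-0.01, 0, 0.8], "turn": [0, 0, 0], "claw": 0.3}, {"dp": [-0.01, 0, 0.8], "turn": [0, 0, 0], "claw": 0.3}])

```text
t: 13.42
ee_pos: [547.6, -51.2, 139.5]
orientation: [-1.227, -1.188, 1.183]
ft_force: [0.2, -0.9, -1.3]
width: 37.1
```

Call:
jog_arm(steps=[{"dp": [-0.01, 0, 0.1], "turn": [0, 0, 0], "claw": 0.3}, {"dp": [-0.01, 0, 0.2], "turn": [0, 0, 0], "claw": 0.3}, {"dp": [-0.01, 0, 0.3], "turn": [0, 0, 0], "claw": 0.3}, {"dp": [-0.01, 0, 0.4], "turn": [0, 0, 0], "claw": 0.3}, {"dp": [-0.01, 0, 0.5], "turn": [0, 0, 0], "claw": 0.3}, {"dp": [-0.01, 0, 0.6], "turn": [0, 0, 0], "claw": 0.3}, {"dp": [-0.01, 0, 0.63], "turn": [0, 0, 0], "claw": 0.3}, {"dp": [-0.01, 0, 0.65], "turn": [0, 0, 0], "claw": 0.3}, {"dp": [-0.01, 0, 0.65], "turn": [0, 0, 0], "claw": 0.3}, {"dp": [-0.01, 0, 0.65], "turn": [0, 0, 0], "claw": 0.3}, {"dp": [-0.01, 0, 0.65], "turn": [0, 0, 0], "claw": 0.3}, {"dp": [-0.01, 0, 0.65], "turn": [0, 0, 0], "claw": 0.3}])

```text
t: 14.42
ee_pos: [546.5, -51.1, 191.0]
orientation: [-1.226, -1.187, 1.184]
ft_force: [0.5, 0.2, -0.6]
width: 37.1
```

```bash
python3 - <<'E'
from h import *
o,d=snap('scene','scene15')
R=case_R(0,np.radians(-1.95)); cmd([546.5,-51,53],R)
cv2.imwrite('pics/s15c.png',cv2.resize(cv2.cvtColor(d['img'],4)[60:260,210:370],None,fx=3,fy=3,interpolation=cv2.INTER_CUBIC))
z=np.load('pics/scene15.npz');P=cloud(z);Rz=z['range_z'];im=z['img'].astype(int)
b=(Rz>0)&(P[...,0]>505)&(P[...,0]<575)&(P[...,1]>-95)&(P[...,1]<-5)
w=b&(im.min(-1)>100)&(P[...,2]>100); print('cassette',P[w].min(0).round(1),np.percentile(P[w][:,2],[0,2,5]))
c=b&(P[...,2]<105)&(P[...,2]>-3); print('case',P[c].min(0).round(1),np.percentile(P[c],99,axis=0).round(1))
E
```

```text
t 14.4667 dp [-1.000e-03  2.000e-03 -1.726e+00] turn [-0.0001  0.0008 -0.0004] deg 0.16930615958191728 w 37.17029092799769 f [-0.5  0.  -2.2] q [-1.150e-01  3.030e-01  1.796e+00  1.000e-03  1.040e+00 -1.654e+00]
cassette [506.3 -93.6 148.3] [148.28033911 151.09166255 154.78014615]
case [505.1 -94.9  -2.4] [568.9  -8.6  85.1]
```

View pics/s15c.png

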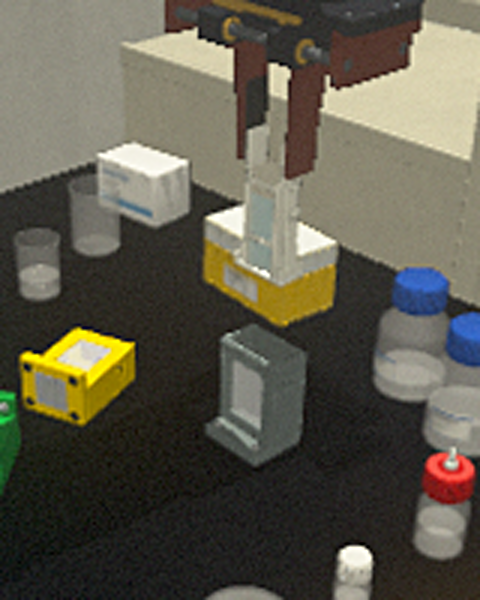

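Call:
jog_arm(steps=[{"dp": [0, 0, 0], "turn": [0, 0, 0], "claw": 0.3}, {"dp": [0, 0, 0], "turn": [0, 0, 0], "claw": 0.3}, {"dp": [0, 0, 0], "turn": [0, 0, 0], "claw": 0.3}])

```text
t: 14.72
ee_pos: [546.5, -51.1, 190.9]
orientation: [-1.226, -1.187, 1.184]
ft_force: [-0.2, -0.3, -0.9]
width: 37.5
```

```bash
python3 - <<'E'
from h import *
o,d=snap('top','top16')
z=np.load('pics/wrist13.npz')
A=np.load('pics/top0.npz');B=np.load('pics/top16.npz');PA=cloud(A);PB=cloud(B)
for n,(a,b) in {'reagent':(329,184),'vial':(328,220),'beaker':(150,177)}.items(): print(n,PA[b,a].round(1),PB[b,a].round(1))
o=ctrl.get_obs();print(o['width'],o['ee_pos'],abs(o['qvel']).max())
ctrl.close_job()
E
```

```text
reagent [ 539.4 -223.3   72.4] [ 539.9 -223.5   70.9]
vial [ 447.5 -223.4   48.5] [ 447.8 -223.6   47.2]
beaker [561.8 264.7  19.5] [561.7 264.5  20.1]
37.21624261693194 [546.55203659 -51.16043745 191.02712343] 0.0010474597109605924
the job is handed in; nothing more can be done
```

The job is handed in at about 14.8 s of the 48 s allowed; `close_job` gives no verdict.

**Standing the case:** I gripped the case by its side walls and tipped it up to about 70°. I set the foot's back edge on the bench and let go, and it rocked up onto its foot with the cassette still locked in. A full 90° turn was outside the wrist joint's range.

**Drawing the cassette:** I squeezed both catches to about 37 mm and drew the cassette straight up.

**Last checks:**
- **Cassette:** it hangs still from its squeezed catches, its underside at about 148 mm, roughly 64 mm above the mouth.
- **Case:** it looks upright in the last scene picture, with its rim at about 85 mm.
- **Bottles and beaker:** readings at the same image points match the start to within 2 mm.

**What disagreed:** the fingers end about 37 mm short of the reported TCP, seen in both the wrist and scene depth images. Because of this the first grasp closed above the case and pressed its top with about 10 N. The case did not move, and I corrected for the 37 mm afterwards.

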